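Clear the serving board and set out the card stands

ROBOT

A 6-joint arm with a two-finger parallel gripper is mounted at the origin on the work surface. World frame = base frame: x ahead of the robot, y to its left, z up, the work surface at z = 0. Lengths are in m, angles in degrees, forces in N, time in s.
With the tool pointing down it reaches from about 0.25 to 0.8 m from the base axis. Payload 8.5 kg.
Tool frame: the origin (TCP) lies at the very end of the fingers, on their centre line; the grasp point (between the pads) lies bot.grip_point_offset behind it (bot.grip_point_offset is the distance from the TCP to the grasp point, in m); x points along the fingers, y is the direction in which the jaws open and shut, and the axes are right-handed (so a half turn about x gives the same grasp; the last joint's range is limited). The gripper opens to 85 mm and grips with 20 to 120 N. Pads are 22 mm wide; open, the fingers measure 114 mm over their backs; the gripper's body (76 mm by 85 mm) begins 54 mm behind the grasp point. The pads swing forward as they close: fully open they stand 13 mm farther back than shut.
Start: joints at [71.047, 13.648, -0.773, 75.585, 0, 90], TCP at [0.171, 0.496, 0.231] pointing down, gripper open.
Joint ranges: [-152.45, 152.45], [-59.26, 108.67], [-65.41, 83.53], [-104.44, 129.93], [-82.83, 76.93], [-180, 180]. Speed limits (degrees/s): [127.2, 127.2, 159.86, 180, 180, 180].

INTERFACE

Orientations are given as a 3x3 rotation matrix whose columns are the frame's x, y, z axes.
In Python, from station import readout, vision, ticket, bot gives the robot as it stands.
- The arm moves only by the shell command python3 -m pendant 'ROWS' [FORCE]. ROWS is a JSON object of lists of equal length, an entry for each row: "twist": the turn, a rotation vector about the world's x, y, z in degrees, a list of three; "linear": the shift along the world's x, y, z in mm, a list of three; "grip": the finger opening in mm, from 0 to 85.4. A call has 1 to 5 rows; each row shifts and turns the commanded pose from where the row before left it; what a row does not reach is not made up. A row lasts 1/8 s, in which the tool goes at most 62.5 mm and 10.7 degrees, less where a joint would pass 70% of its speed; a pose out of reach is approached as far as the arm can. A call with a gripper value outside its range is refused whole. The fingers move at their own pace and stop on an object; FORCE is the grip in N (left out, the last holds). Time passes only in rows, so rows that do not move let the fingers close. It gives the time, the measured TCP pose, the force and the opening at its end, in the units of the state.
- readout.get_state(): the state, without advancing time (a new reading comes with each control period).
- vision.capture(name): name is "scene" or "top"; returns the picture (384x512x3 uint8, red, green, blue); there is no depth.
- vision.camera_model(name): a dict with "camera_matrix" (3x3 intrinsics, pixels), "k1" (the pictures are not rectified: a ray, as slopes to the right and down, at radius r is drawn at 1 + k1 r^2 times it, then the intrinsics apply), "position" and "orientation" of the camera in the world. Camera axes: x right, y up, looking along -z (the intrinsics and any distortion apply to the point x, -y, -z); pixel columns grow to the right and rows downward; lengths in m; the calibration is good to about 2 mm. A picture is of the moment at which its call begins. camera_model takes no time and is no camera call.
- ticket.job_done(): hands the job in, once; it reports no verdict.
The state is a dict: "t": time; "qpos": joint angles; "joint_vel": joint speeds; "effort": joint torques, N m; "tcp_pos": TCP position; "eef_rot": TCP orientation; "ft_force": force on the tool from outside, world axes, zero at the start; "wrist_torque": the same for the moment, N m; "width": finger opening in m.
Only numpy, scipy, OpenCV 4.12 (cv2) and the standard library are available. Lean on these libraries where they do the work, as an engineer would, in place of code of your own. Each camera call takes 0.05 s, during which the arm holds its last target.

TASK

Pick up the wooden scraper block and, holding it, sweep every piece of brittle off the marble slab into the steel crumb trough along its open edge, without touching the pieces with the fingers. Once the slab is clear, stand every toppled wooden card stand upright on it, and lay the scraper to rest sole down, lengthways and centred, on its narrow raised bar. Leave the other things on the counter where they are.

Things in the scene. Friction and masses are not known exactly. Their poses are not given: they have to be found in the camera images.
- board: fixed marble slab 240 x 240 mm, top 40 mm above the counter; 10 mm wide steel lips, 8 mm above the slab, outside its +x, -x, +y edges (inner faces at 120 mm). No lip at -y: there it drops into an open steel trough, inside x +-120, y -120 to -216 mm, floor 6 mm, walls 34 mm above the counter. Origin: counter level under the slab middle; z up; turned up to 0.2 rad
- scraper: wooden scraper block, at first standing on its sole at the slab's +y end: block 120 mm long (x) x 30 mm thick (y) x 38 mm tall, flat sole, with a handle ridge on top, 70 mm long (x) x 18 mm thick (y), reaching from 38 to 90 mm above the sole. Origin: centre of the sole; z up. About 0.22 kg
- rest: fixed rest for the scraper: a narrow horizontal wooden bar, 140 mm long (x) and 24 mm wide (y), its flat top 60 mm above the counter, on two legs and a 140 x 70 x 4 mm foot plate. No lips. Origin: at counter level under the middle of the bar; x along the bar, z up
- stand1: wooden card stand, 110 mm tall, at first toppled, lying on the counter: square foot 52 x 52 x 16 mm, round post 18 mm thick from 16 to 90 mm up, square head 26 x 26 mm from 90 to 110 mm. Origin: centre of foot underside; z along the post to the head. 0.16 kg; centre of mass 17 mm up, so standing on its foot but leaning up to 40 degrees it rocks upright. May be absent
- stand2: wooden card stand, 110 mm tall, at first toppled, lying on the counter: square foot 52 x 52 x 16 mm, round post 18 mm thick from 16 to 90 mm up, square head 26 x 26 mm from 90 to 110 mm. Origin: centre of foot underside; z along the post to the head. 0.16 kg; centre of mass 17 mm up, so standing on its foot but leaning up to 40 degrees it rocks upright. May be absent
- stand3: wooden card stand, 110 mm tall, at first toppled, lying on the counter: square foot 52 x 52 x 16 mm, round post 18 mm thick from 16 to 90 mm up, square head 26 x 26 mm from 90 to 110 mm. Origin: centre of foot underside; z along the post to the head. 0.16 kg; centre of mass 17 mm up, so standing on its foot but leaning up to 40 degrees it rocks upright. May be absent
- shard1: broken piece of nut brittle, about 30 x 20 x 11 mm, brown, lying loose on the slab; origin: centre of its underside. May be absent
- shard2: broken piece of nut brittle, about 30 x 20 x 11 mm, brown, lying loose on the slab; origin: centre of its underside. May be absent
- shard3: broken piece of nut brittle, about 30 x 20 x 11 mm, brown, lying loose on the slab; origin: centre of its underside. May be absent
- shard4: broken piece of nut brittle, about 30 x 20 x 11 mm, brown, lying loose on the slab; origin: centre of its underside. May be absent
- shard5: broken piece of nut brittle, about 30 x 20 x 11 mm, brown, lying loose on the slab; origin: centre of its underside. May be absent
- shard6: broken piece of nut brittle, about 30 x 20 x 11 mm, brown, lying loose on the slab; origin: centre of its underside. May be absent
- shard7: broken piece of nut brittle, about 30 x 20 x 11 mm, brown, lying loose on the slab; origin: centre of its underside. May be absent
- cup: bystander, to be left where it is: white mug, 68 mm wide, 58 mm tall; origin: under its middle
- jar: bystander, to be left where it is: amber jar, 60 mm wide, 85 mm tall; origin: under its middle
- sugar: bystander, to be left where it is: clear sugar bottle, 60 mm wide, 130 mm tall; origin: under its middle
- espresso: bystander, to be left where it is: small blue cup, 60 mm wide, 50 mm tall; origin: under its middle
- bowl: bystander, to be left where it is: white bowl, 120 mm wide, 45 mm tall; origin: under its middle
- tin: bystander, to be left where it is: tin, 72 mm wide, 90 mm tall; origin: under its middle
- spatula: bystander, to be left where it is: spatula about 240 mm long lying flat; origin: near its middle

How it is judged:
By the outcome, as a careful person would: the job done as asked, in the order asked, and still so for the second after the job is handed in, with the robot touching nothing.
Of stand1, stand2, stand3 only 2 to 3 are there at a start; the rules pass over those that are not, and their reading is None.
Of shard1, shard2, shard3, shard4, shard5, shard6, shard7 only 4 to 7 are there at a start; the rules pass over those that are not, and their reading is None.
At some moment in a run one of stand1, stand2, stand3 may be knocked a few centimetres aside while the robot is not near it.
Once in a run the grip may slacken for a moment while it holds something.
It also fails if it takes over 208 s, if anything falls off the work surface, if the arm or the gripper's body presses on something with over 40 N, if the wrist force passes 120 N, or if a joint passes its speed limit or range.

## Working session

There is one attempt and no reset: what is moved stays moved. The work goes in short steps, Python scripts to look and compute and a shell command to move; the robot and the scene stay as the last step left them, time stands still between calls to the robot, and variables do not carry over. Pictures are saved under pics/ and viewed, and the job is handed in when it is done.

```bash
ls; mkdir -p pics; python3 - <<'E'
from station import readout, vision, ticket, bot
import cv2
print(readout.get_state()); print(bot.grip_point_offset)
for n in ("scene","top"):
    m=vision.camera_model(n); print(n,m)
    im=vision.capture(n); cv2.imwrite(f"pics/{n}0.png",cv2.resize(im[:,:,::-1],None,fx=1.5,fy=1.5,interpolation=cv2.INTER_CUBIC))
E
```

```text
pics
{'t': 0.0, 'qpos': array([ 7.10455387e+01,  1.36816812e+01, -8.17475434e-01,  7.55824424e+01,
       -1.10636453e-03,  9.00014597e+01]), 'joint_vel': array([ 0.02996035, -0.00048006, -0.00585885, -0.00410355,  0.02137406,
        0.02267395]), 'effort': array([ 1.32139656e-03, -5.38780940e+01,  3.46438336e+01,  1.84546353e-02,
        5.60982505e-05,  6.58963913e-06]), 'tcp_pos': array([0.17040247, 0.49614718, 0.23066736]), 'eef_rot': array([[-4.44331258e-04,  3.24840319e-01,  9.45768772e-01],
       [-1.35321923e-03,  9.45767804e-01, -3.24840623e-01],
       [-9.99998986e-01, -1.42416933e-03,  1.93459684e-05]]), 'ft_force': array([-0.16210736, -0.08450785,  0.68509008]), 'wrist_torque': array([-0.04218448, -0.02286973,  0.03666263]), 'width': 0.08527402492285818}
0.0187
scene {'camera_matrix': array([[364.38367004,   0.        , 256.24874436],
       [  0.        , 364.38367004, 198.36654244],
       [  0.        ,   0.        ,   1.        ]]), 'k1': 0.0034123272315208, 'position': array([ 0.87097529, -0.43861172,  0.96975967]), 'orientation': array([[ 0.74040941, -0.57641363,  0.34574736],
       [ 0.67215073,  0.63700892, -0.37740302],
       [-0.00270391,  0.51182709,  0.85908424]])}
top {'camera_matrix': array([[497.26961995,   0.        , 251.04226264],
       [  0.        , 497.26961995, 190.38367955],
       [  0.        ,   0.        ,   1.        ]]), 'k1': -0.20222409731541896, 'position': array([ 0.3863207 , -0.01534716,  1.48686859]), 'orientation': array([[ 0.00927812,  0.99459544, -0.10341099],
       [-0.99976856,  0.011234  ,  0.01834731],
       [ 0.01940987,  0.10321682,  0.99446948]])}
```

View pics/scene0.png

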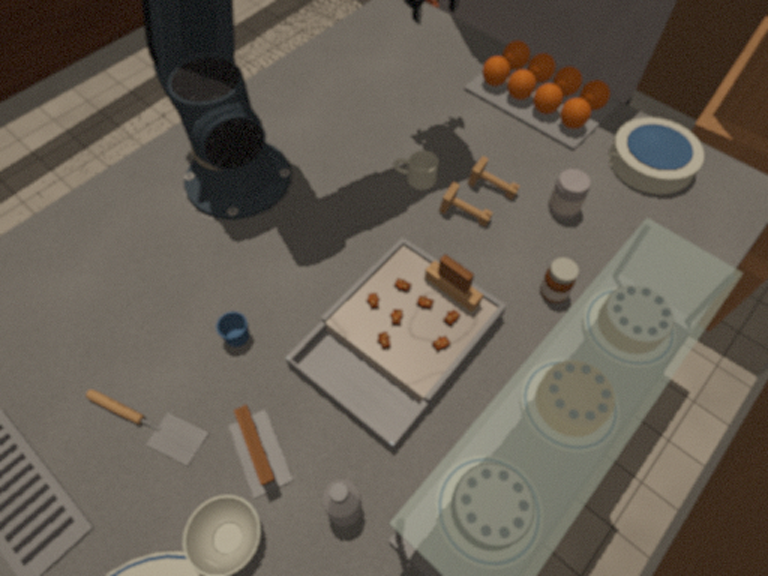

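View pics/top0.png

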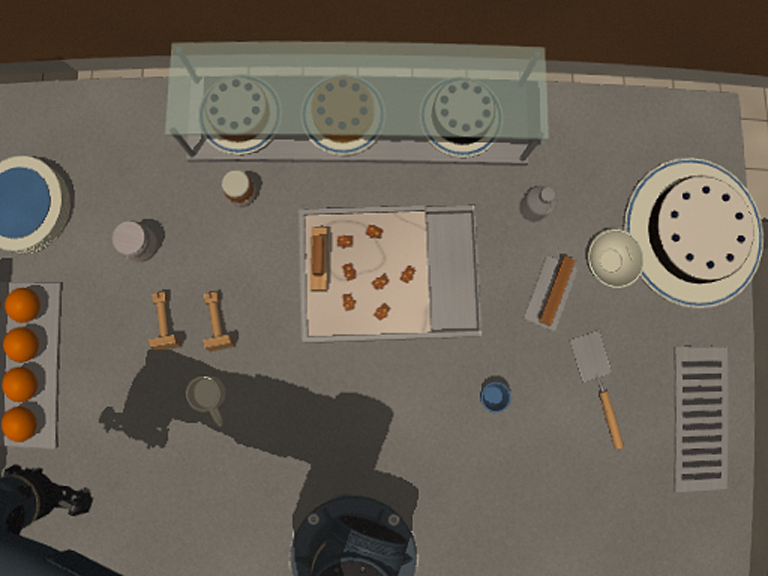

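```bash
cat > h.py <<'E'
import numpy as np, cv2
from station import readout, vision, ticket, bot
def cam(n):
    m=vision.camera_model(n); F=np.diag([1.,-1,-1]); R=(np.array(m['orientation'])@F).T
    return np.array(m['camera_matrix']),np.array([m['k1'],0,0,0,0.]),R,np.array(m['position'])
def p2w(n,uv,z):
    K,d,R,p=cam(n); uv=np.atleast_2d(np.array(uv,float))
    s=cv2.undistortPoints(uv[:,None],K,d)[:,0]
    r=np.c_[s,np.ones(len(s))]@R
    return p+r*((z-p[2])/r[:,2])[:,None]
def w2p(n,X):
    K,d,R,p=cam(n); X=np.atleast_2d(np.array(X,float))
    return cv2.projectPoints(X,cv2.Rodrigues(R)[0],-R@p,K,d)[0][:,0]
def snap(n,name,box=None,f=1.5,draw=None):
    im=vision.capture(n)[:,:,::-1].copy(); raw=im
    x0,y0,x1,y1=box or (0,0,512,384)
    im=cv2.resize(im[y0:y1,x0:x1],None,fx=f,fy=f,interpolation=cv2.INTER_CUBIC)
    for poly,c in (draw or []):
        q=((w2p(n,poly)+.5-[x0,y0])*f).astype(np.int32)
        cv2.polylines(im,[q[:,None]],False,c,1)
    cv2.imwrite(f"pics/{name}.png",im); return raw
E
python3 - <<'E'
from h import *
snap("top","t1",(190,125,340,240),5.2)
snap("top","t2",(80,180,180,250),7)
E
```

```text
(no output)
```

View pics/t1.png

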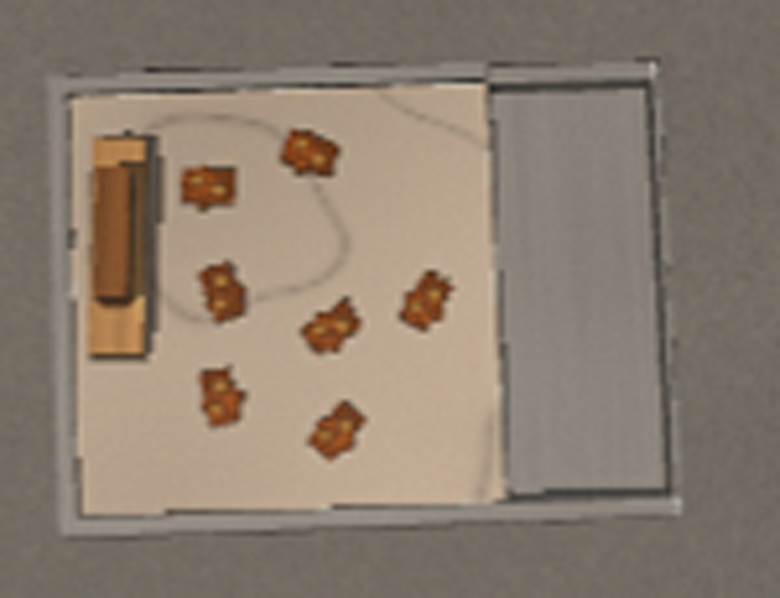

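View pics/t2.png

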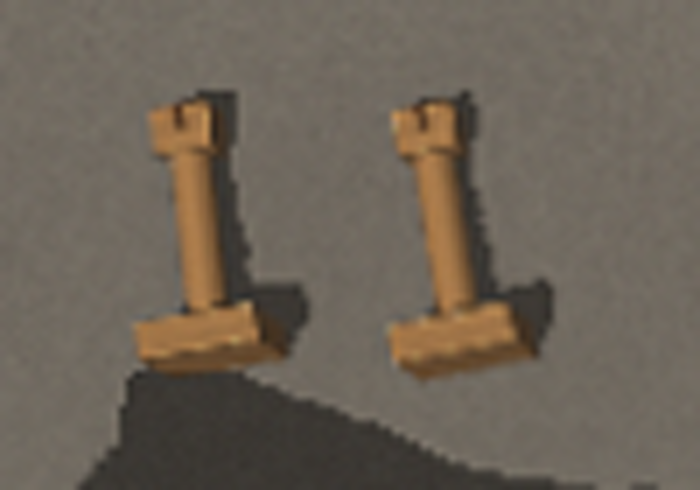

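```bash
cat > board.py <<'E'
from h import *
from scipy.optimize import least_squares
def crop(x,y,x0,y0,f): return (x+.5)/f+x0-.5,(y+.5)/f+y0-.5
# measured corners crop px (t1) and board coords
obs=[((50,76),(130,130,48)),((62,533),(-130,130,48)),((484,85),(120,-120,40)),((505,499),(-120,-120,40)),((646,86),(120,-216,34)),((669,492),(-120,-216,34)),((490,66),(130,-120,48)),((507,518),(-130,-120,48))]
P=np.array([crop(*a,190,125,5.2) for a,_ in obs]); B=np.array([b for _,b in obs])/1e3
def T(q):
    c,s=np.cos(q[2]),np.sin(q[2]); return np.array([[c,-s,0],[s,c,0],[0,0,1.]]),np.array([q[0],q[1],0])
def f(q):
    R,t=T(q); return (w2p("top",B@R.T+t)-P).ravel()
if __name__=="__main__":
    r=least_squares(f,[.5,0,0],loss='soft_l1'); print(r.x,np.round(r.fun.reshape(-1,2),2))
    def inv(X,q=r.x):
        R,t=T(q); return (X-t)@R
    sh=[(208,187),(310,153),(222,291),(330,327),(426,300),(221,397),(337,430)]
    for s in sh: print(np.round(inv(p2w("top",crop(*s,190,125,5.2),.046))*1e3))
    for s,z in [((92,138),.078),((149,136),.078),((146,356),.078),((92,357),.078),((97,165),.13),((132,166),.13),((130,300),.13),((97,300),.13)]:
        w=p2w("top",crop(*s,190,125,5.2),z); print(z,np.round(w*1e3),np.round(inv(w)*1e3))
E
python3 board.py
```

```text
[ 0.56207462 -0.02156063  0.04417296] [[-0.58 -0.11]
 [-0.79  0.39]
 [ 0.53 -0.61]
 [-0.06  0.68]
 [ 1.12 -1.24]
 [ 0.68  0.91]
 [-0.55 -0.82]
 [-0.06  0.36]]
[[63. 41. 46.]]
[[ 81. -18.  46.]]
[[ 4. 35. 46.]]
[[-18. -25.  46.]]
[[ -5. -80.  46.]]
[[-56.  37.  46.]]
[[-76. -27.  46.]]
0.078 [[645.  86.  78.]] [[ 87. 103.  78.]]
0.078 [[646.  54.  78.]] [[88. 72. 78.]]
0.078 [[524.  54.  78.]] [[-35.  77.  78.]]
0.078 [[523.  83.  78.]] [[-34. 106.  78.]]
0.13 [[621.  79. 130.]] [[ 63.  98. 130.]]
0.13 [[620.  60. 130.]] [[ 62.  79. 130.]]
0.13 [[549.  60. 130.]] [[-10.  82. 130.]]
0.13 [[548.  77. 130.]] [[ -9. 100. 130.]]
```

```bash
python3 - <<'E'
from h import *
snap("top","r1",(340,160,400,225),9)
snap("scene","r2",(145,255,205,340),7)
snap("scene","s2",(280,95,355,155),9)
E
```

```text
(no output)
```

View pics/r1.png

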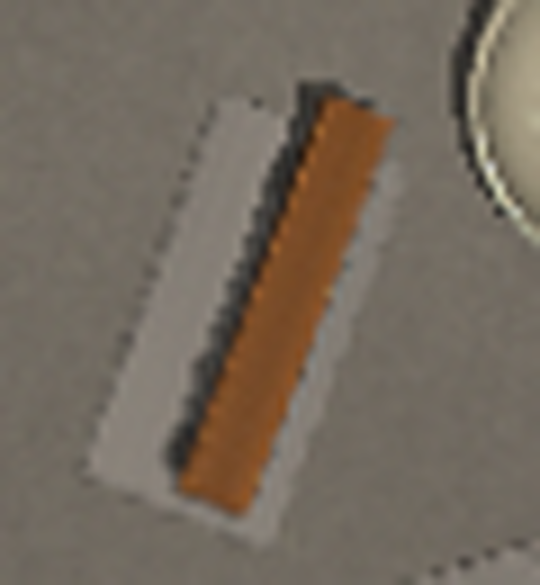

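View pics/r2.png

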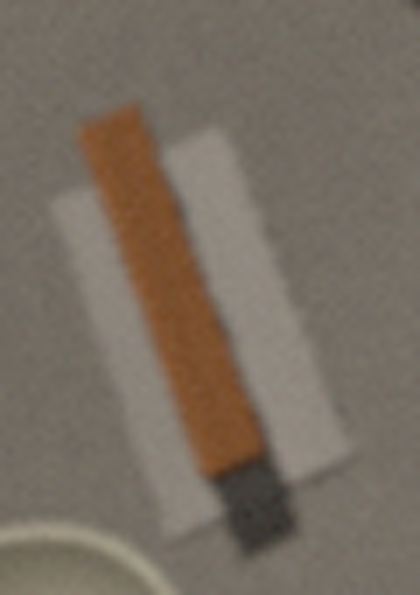

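View pics/s2.png

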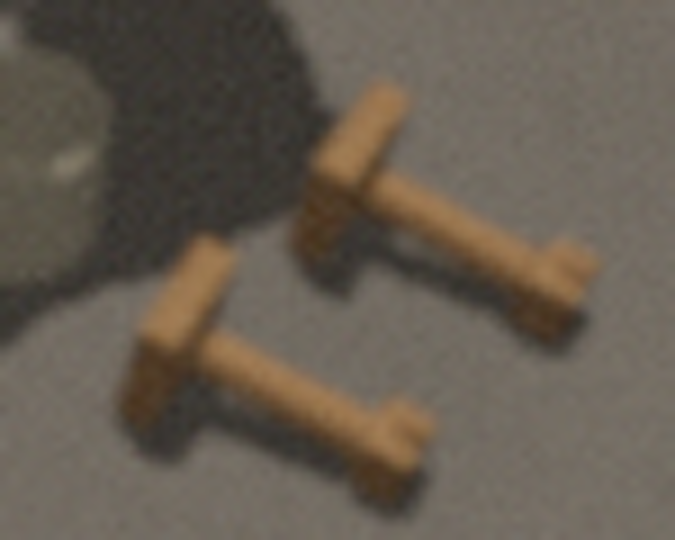

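```bash
python3 - <<'E'
from h import *
from board import crop
bar=[(330,97),(393,120),(248,515),(178,490)]
W=p2w("top",[crop(*c,340,160,9) for c in bar],.060)
barS=[(77,130),(140,102),(265,455),(203,477)]
V=p2w("scene",[crop(*c,145,255,7) for c in barS],.060)
for X in (W,V):
    print(np.round(X*1e3,1)); c=X.mean(0); e=(X[0]+X[1]-X[2]-X[3])/2; w=(X[1]+X[2]-X[0]-X[3])/2
    print("c",c, "yaw",np.degrees(np.arctan2(e[1],e[0])),np.linalg.norm(e),np.linalg.norm(w))
pl=p2w("top",[crop(*c,340,160,9) for c in [(218,100),(268,545),(90,475)]],.004)
print(pl, (pl[0]+pl[1])/2)
# stands in top: axis points
for nm,h,f in [("L",(192,128),(222,340)),("R",(432,128),(475,345))]: pass
E
```

```text
[[ 598.4 -410.7   60. ]
 [ 591.1 -431.9   60. ]
 [ 461.1 -381.    60. ]
 [ 469.1 -357.8   60. ]]
c [ 0.52991884 -0.39537685  0.06      ] yaw -21.815436194535604 0.13963262038435093 0.023483863053967102
[[ 463.  -380.9   60. ]
 [ 472.  -358.2   60. ]
 [ 602.1 -412.5   60. ]
 [ 591.8 -431.8   60. ]]
c [ 0.53221014 -0.39585416  0.06      ] yaw 157.88186010610357 0.13970789487967833 0.023129857188169893
[[ 0.60503316 -0.38695518  0.004     ]
 [ 0.45396493 -0.40221342  0.004     ]
 [ 0.47719502 -0.34107409  0.004     ]] [ 0.52949904 -0.3945843   0.004     ]
```

```bash
python3 -m pendant '{"linear":[[35,-36,0],[35,-36,0],[35,-36,0],[35,-36,0],[35,-36,0]],"twist":[[0,0,2],[0,0,2],[0,0,2],[0,0,2],[0,0,2]],"grip":[85,85,85,85,85]}' 60
python3 -m pendant '{"linear":[[35,-36,0],[35,-36,0],[35,-36,0],[35,-36,0],[34,-36,0]],"twist":[[0,0,2],[0,0,2],[0,0,2],[0,0,2],[0,0,1]],"grip":[85,85,85,85,85]}'
python3 -m pendant '{"linear":[[35,-36,0],[30,-31,-20],[0,0,0]],"twist":[[0,0,0],[0,0,0],[0,0,0]],"grip":[85,85,85]}'
```

```text
t: 0.98
tcp_pos: [0.3465, 0.3153, 0.2314]
eef_rot: [[0.0, 0.154, 0.988], [0.0, 0.988, -0.154], [-1.0, 0.0, 0.0]]
ft_force: [0.7, 0.9, -0.0]
width: 0.0851
t: 1.6
tcp_pos: [0.5206, 0.1351, 0.2314]
eef_rot: [[0.0, -0.001, 1.0], [0.0, 1.0, 0.001], [-1.0, 0.0, 0.0]]
ft_force: [0.6, -0.4, 0.2]
width: 0.0853
t: 1.98
tcp_pos: [0.5853, 0.0672, 0.2092]
eef_rot: [[-0.003, 0.002, 1.0], [-0.001, 1.0, -0.002], [-1.0, -0.001, -0.003]]
ft_force: [-0.2, 0.5, -0.2]
width: 0.0849
```

```bash
python3 -m pendant '{"linear":[[0,2,-30],[0,0,-30],[0,0,-30],[0,0,-31],[0,0,0]],"twist":[[0,0,0],[0,0,0],[0,0,0],[0,0,0],[0,0,0]],"grip":[85,85,85,85,85]}'
python3 -c "
from h import *
snap('top','g1',(190,100,340,240),5)
snap('scene','g2',(220,120,350,240),5.5)"
```

```text
t: 2.6
tcp_pos: [0.5825, 0.072, 0.0888]
eef_rot: [[-0.004, -0.002, 1.0], [-0.0, 1.0, 0.002], [-1.0, -0.0, -0.004]]
ft_force: [-0.8, -0.0, 0.5]
width: 0.0848
```

View pics/g2.png

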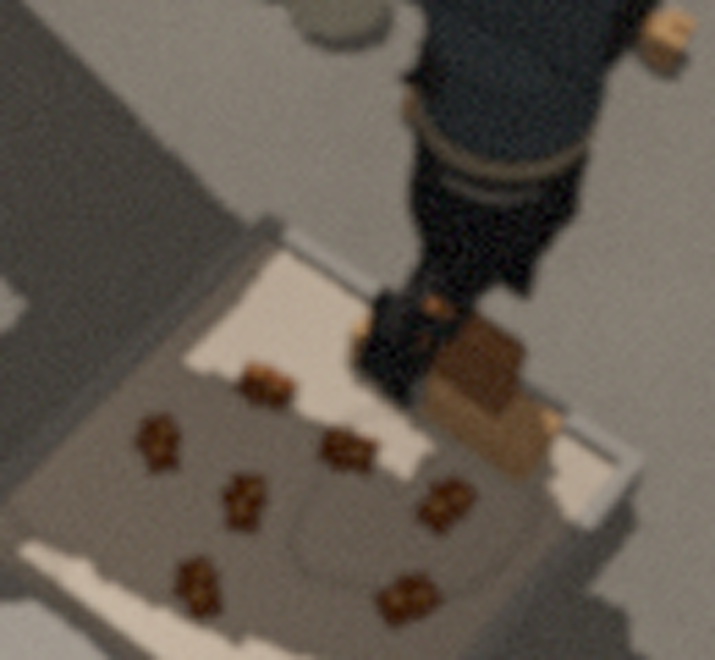

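```bash
python3 -m pendant '{"linear":[[0,-2,0],[0,0,0],[0,0,0],[0,0,0],[0,0,0]],"twist":[[0,0,0],[0,0,0],[0,0,0],[0,0,0],[0,0,0]],"grip":[40,25,5,5,5]}' 100
python3 -m pendant '{"linear":[[0,0,0],[0,0,0],[0,0,0],[0,0,0]],"twist":[[0,0,0],[0,0,0],[0,0,0],[0,0,0]],"grip":[5,5,5,5]}'

```

```text
t: 3.32
tcp_pos: [0.5847, 0.0694, 0.0907]
eef_rot: [[0.001, -0.001, 1.0], [-0.0, 1.0, 0.001], [-1.0, -0.0, 0.001]]
ft_force: [-1.0, -1.2, 5.9]
width: 0.0171
t: 3.82
tcp_pos: [0.5847, 0.0694, 0.0906]
eef_rot: [[0.001, -0.001, 1.0], [-0.0, 1.0, 0.001], [-1.0, -0.0, 0.001]]
ft_force: [-0.8, -1.0, 5.0]
width: 0.0169
```

```bash
python3 -m pendant '{"linear":[[0,0,2],[10,0,0],[10,1,0],[9,0,0],[0,0,0]],"twist":[[0,0,0],[0,0,1],[0,0,1],[0,0,0.5],[0,0,0]],"grip":[5,5,5,5,5]}'
python3 -c "
from h import *
snap('top','g3',(190,100,340,240),5)
snap('scene','g4',(220,120,350,240),5.5)"
```

```text
t: 4.45
tcp_pos: [0.6143, 0.0705, 0.0919]
eef_rot: [[-0.0, -0.044, 0.999], [-0.0, 0.999, 0.044], [-1.0, -0.0, -0.0]]
ft_force: [-0.5, 0.8, -3.1]
width: 0.0169
```

View pics/g4.png

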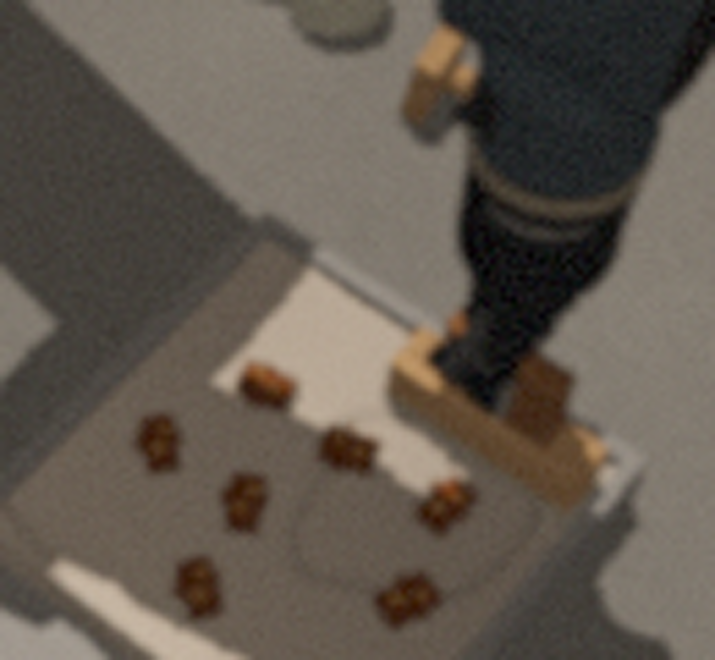

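View pics/g3.png

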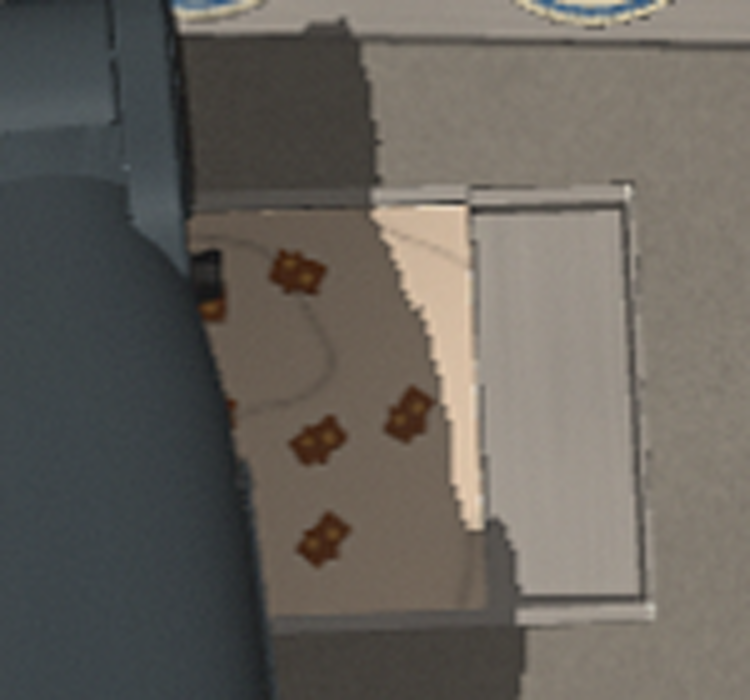

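```bash
python3 -m pendant '{"linear":[[0,-10,0],[1,-18,0],[1,-18,0],[1,-18,0],[0,-18,0]],"twist":[[0,0,0],[0,0,0],[0,0,0],[0,0,0],[0,0,0]],"grip":[5,5,5,5,5]}'
python3 -m pendant '{"linear":[[1,-18,0],[1,-18,0],[1,-18,0],[0,-18,0],[1,-18,0]],"twist":[[0,0,0],[0,0,0],[0,0,0],[0,0,0],[0,0,0]],"grip":[5,5,5,5,5]}'
python3 -m pendant '{"linear":[[1,-16,0],[1,-14,0],[0,-14,0],[0,0,0]],"twist":[[0,0,0],[0,0,0],[0,0,0],[0,0,0]],"grip":[5,5,5,5]}'
python3 -c "
from h import *
snap('top','g5',(190,100,340,240),5)
snap('scene','g6',(180,130,350,300),4)"
```

```text
t: 5.18
tcp_pos: [0.6166, -0.0131, 0.0923]
eef_rot: [[0.0, -0.044, 0.999], [-0.0, 0.999, 0.044], [-1.0, -0.0, 0.0]]
ft_force: [0.1, 0.4, -2.6]
width: 0.0169
t: 5.8
tcp_pos: [0.6205, -0.1027, 0.0923]
eef_rot: [[-0.0, -0.044, 0.999], [-0.0, 0.999, 0.044], [-1.0, -0.0, -0.0]]
ft_force: [-0.1, 0.1, -2.6]
width: 0.0172
t: 6.3
tcp_pos: [0.6225, -0.1465, 0.0922]
eef_rot: [[0.0, -0.043, 0.999], [-0.0, 0.999, 0.043], [-1.0, -0.0, 0.0]]
ft_force: [0.0, 0.0, -3.0]
width: 0.0166
```

View pics/g6.png

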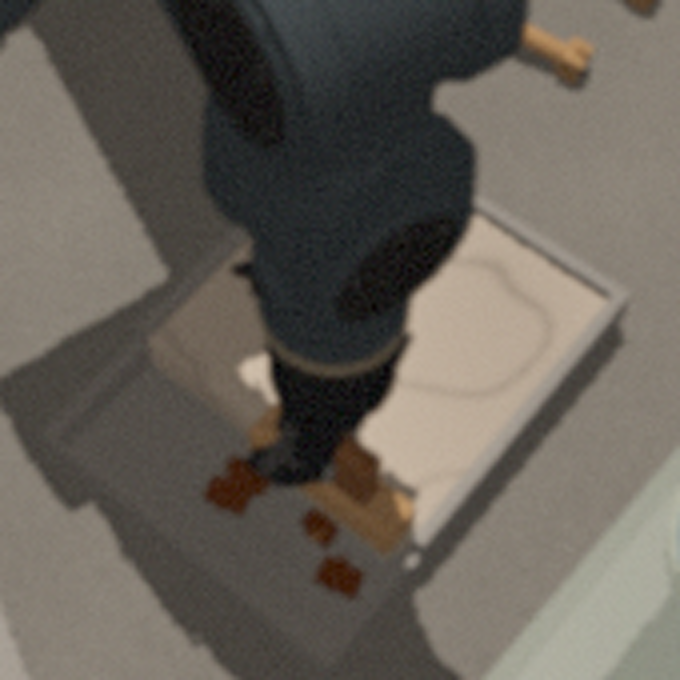

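View pics/g5.png

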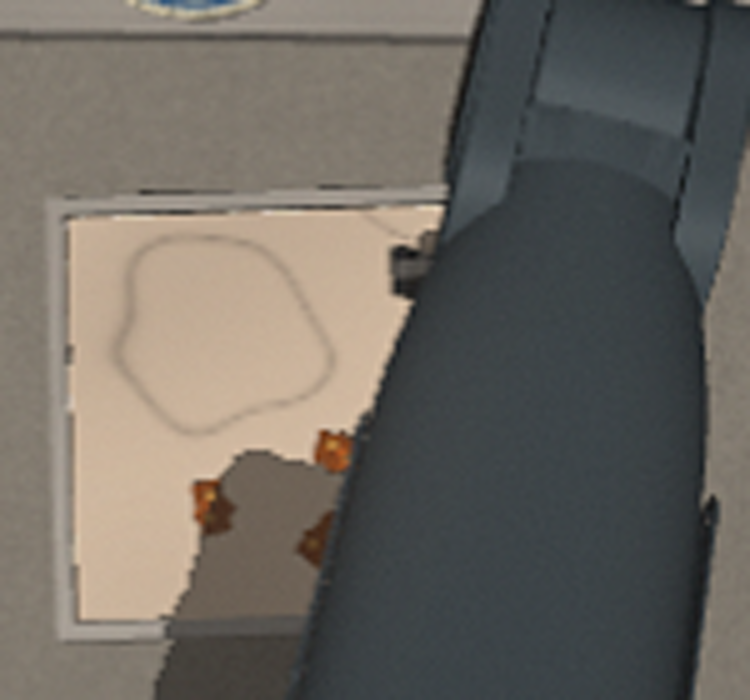

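```bash
python3 -m pendant '{"linear":[[0,0,14],[0,2,14],[-20,35,0],[-20,35,0],[-20,35,0]],"twist":[[0,0,0],[0,0,0],[0,0,0],[0,0,0],[0,0,0]],"grip":[5,5,5,5,5]}'
python3 -m pendant '{"linear":[[-20,35,0],[-20,35,0],[-20,35,0],[0,0,-14],[0,0,-14]],"twist":[[0,0,0],[0,0,0],[0,0,0],[0,0,0],[0,0,0]],"grip":[5,5,5,5,5]}'
python3 -m pendant '{"linear":[[0,0,0]],"twist":[[0,0,0]],"grip":[5]}'
python3 -c "
from h import *
snap('top','g7',(190,100,340,240),5)
snap('scene','g8',(180,130,350,300),4)"
```

```text
t: 7.02
tcp_pos: [0.5624, -0.0372, 0.1217]
eef_rot: [[0.002, -0.045, 0.999], [-0.0, 0.999, 0.045], [-1.0, -0.0, 0.002]]
ft_force: [-0.1, 0.3, -3.6]
width: 0.0172
t: 7.65
tcp_pos: [0.5033, 0.0668, 0.0926]
eef_rot: [[0.002, -0.045, 0.999], [-0.0, 0.999, 0.045], [-1.0, -0.0, 0.002]]
ft_force: [0.9, -0.1, -2.2]
width: 0.0169
t: 7.78
tcp_pos: [0.5025, 0.0659, 0.0915]
eef_rot: [[-0.001, -0.044, 0.999], [-0.0, 0.999, 0.044], [-1.0, -0.0, -0.001]]
ft_force: [-0.1, -0.3, -3.0]
width: 0.0167
```

View pics/g8.png

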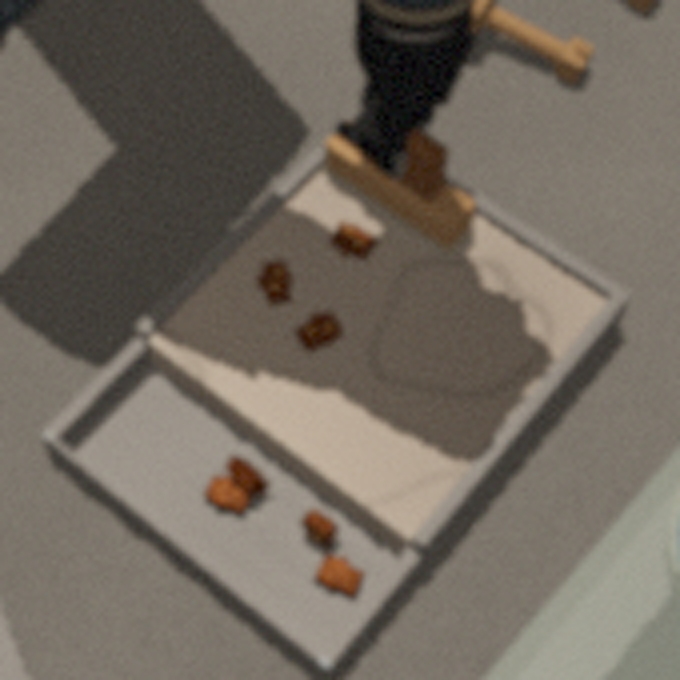

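View pics/g7.png

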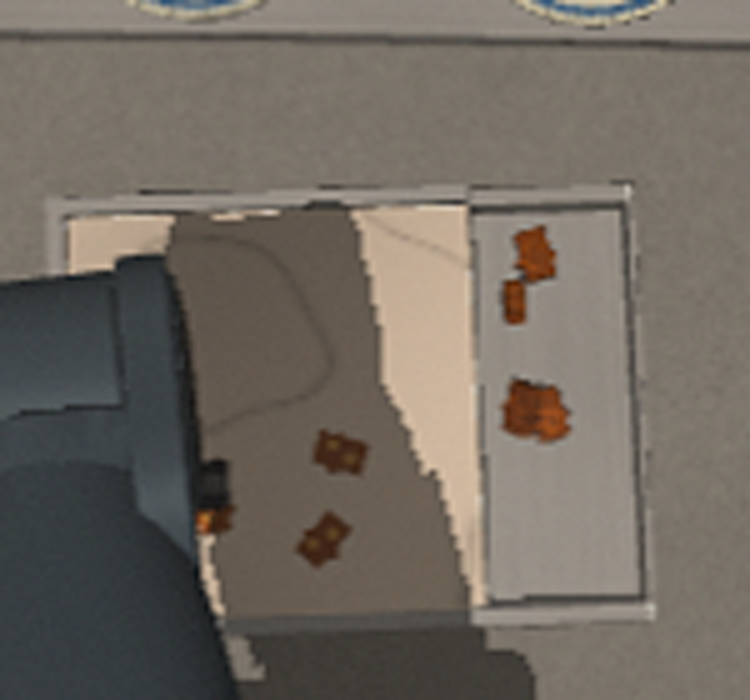

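```bash
python3 -m pendant '{"linear":[[0,-10,0],[1,-18,0],[1,-18,0],[1,-18,0],[0,-18,0]],"twist":[[0,0,0],[0,0,0],[0,0,0],[0,0,0],[0,0,0]],"grip":[5,5,5,5,5]}'
python3 -m pendant '{"linear":[[1,-18,0],[1,-18,0],[1,-18,0],[0,-18,0],[1,-18,0]],"twist":[[0,0,0],[0,0,0],[0,0,0],[0,0,0],[0,0,0]],"grip":[5,5,5,5,5]}'
python3 -m pendant '{"linear":[[1,-16,0],[1,-14,0],[0,-14,0],[0,0,0]],"twist":[[0,0,0],[0,0,0],[0,0,0],[0,0,0]],"grip":[5,5,5,5]}'
python3 -c "
from h import *
snap('scene','h6',(180,130,350,300),4)"
```

```text
t: 8.5
tcp_pos: [0.5056, -0.0171, 0.0923]
eef_rot: [[0.0, -0.044, 0.999], [-0.0, 0.999, 0.044], [-1.0, -0.0, 0.0]]
ft_force: [0.1, 0.2, -3.7]
width: 0.0168
t: 9.12
tcp_pos: [0.5095, -0.1067, 0.0923]
eef_rot: [[-0.0, -0.044, 0.999], [-0.0, 0.999, 0.044], [-1.0, -0.0, -0.0]]
ft_force: [0.1, -0.1, -2.0]
width: 0.0169
t: 9.62
tcp_pos: [0.5115, -0.1504, 0.0922]
eef_rot: [[-0.0, -0.043, 0.999], [-0.0, 0.999, 0.043], [-1.0, -0.0, -0.0]]
ft_force: [0.4, -0.1, -4.1]
width: 0.0168
```

View pics/h6.png

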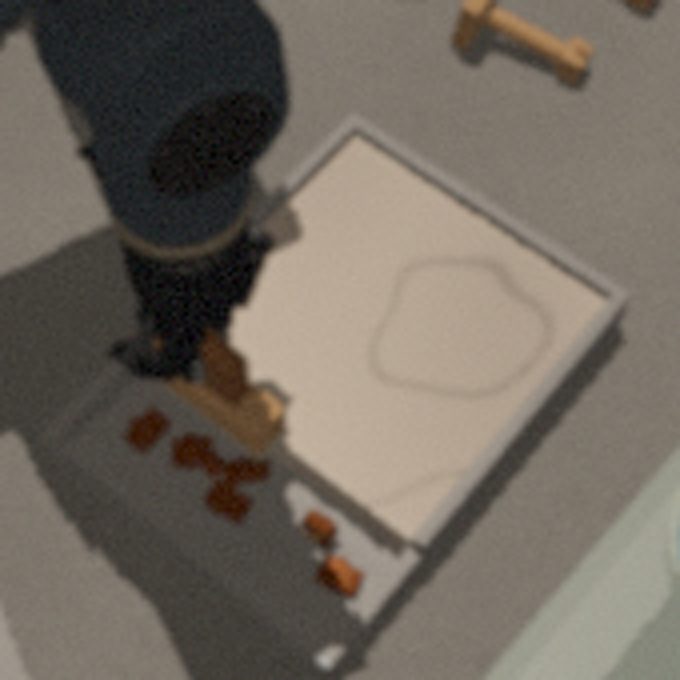

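```bash
python3 -m pendant '{"linear":[[0,0,14],[0,2,14],[12,37,0],[12,37,0],[12,36,0]],"twist":[[0,0,0],[0,0,0],[0,0,0],[0,0,0],[0,0,0]],"grip":[5,5,5,5,5]}'
python3 -m pendant '{"linear":[[12,36,0],[12,36,0],[10,36,0],[0,0,-12],[0,0,0]],"twist":[[0,0,0],[0,0,0],[0,0,0],[0,0,0],[0,0,0]],"grip":[5,5,5,5,5]}'
python3 -c "
from h import *
snap('top','i7',(190,100,340,240),5)
snap('scene','i8',(180,130,350,300),4)"
```

```text
t: 10.3
tcp_pos: [0.5482, -0.0359, 0.1217]
eef_rot: [[0.002, -0.045, 0.999], [-0.0, 0.999, 0.045], [-1.0, -0.0, 0.002]]
ft_force: [0.2, 0.6, -2.8]
width: 0.0169
t: 10.92
tcp_pos: [0.5806, 0.0706, 0.1078]
eef_rot: [[-0.002, -0.045, 0.999], [-0.001, 0.999, 0.045], [-1.0, -0.001, -0.002]]
ft_force: [0.5, -0.5, -3.3]
width: 0.0168
```

View pics/i8.png

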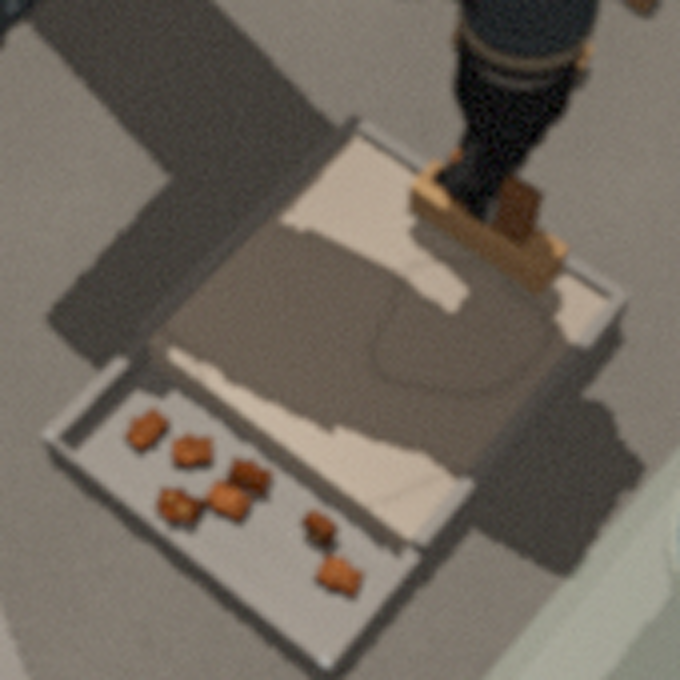

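View pics/i7.png

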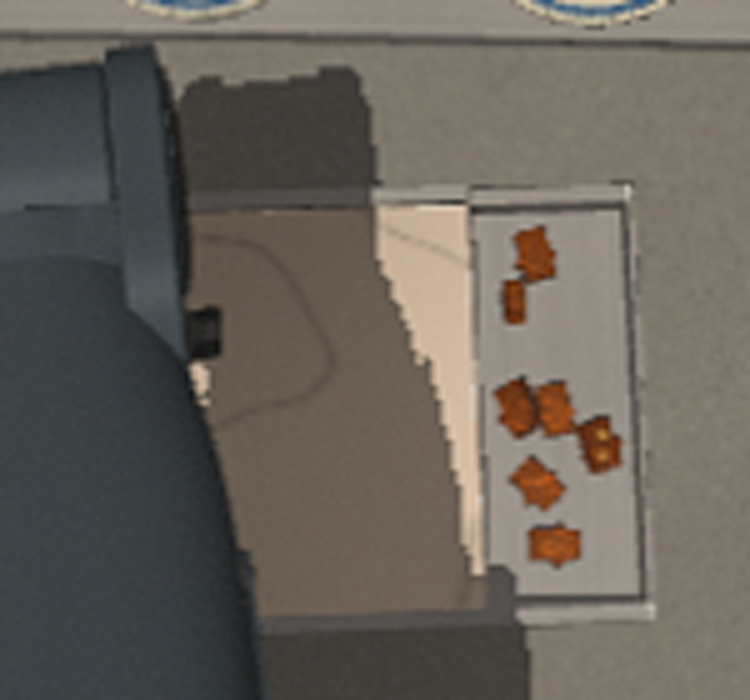

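```bash
python3 -m pendant '{"linear":[[0,0,-10],[0,0,-5],[0,0,-2],[0,0,0],[0,0,0]],"twist":[[0,0,0],[0,0,0],[0,0,0],[0,0,0],[0,0,0]],"grip":[5,5,5,5,5]}'
python3 -m pendant '{"linear":[[0,0,0],[0,0,0],[0,0,0],[0,0,0],[0,0,0]],"twist":[[0,0,0],[0,0,0],[0,0,0],[0,0,0],[0,0,0]],"grip":[30,50,80,80,80]}'

```

```text
t: 11.65
tcp_pos: [0.5817, 0.0705, 0.0914]
eef_rot: [[0.0, -0.044, 0.999], [-0.0, 0.999, 0.044], [-1.0, -0.0, 0.0]]
ft_force: [-0.5, 0.7, -3.4]
width: 0.0168
t: 12.28
tcp_pos: [0.5815, 0.0705, 0.0913]
eef_rot: [[0.0, -0.044, 0.999], [-0.0, 0.999, 0.044], [-1.0, -0.0, 0.0]]
ft_force: [0.5, -0.4, -0.1]
width: 0.08
```

```bash
python3 -m pendant '{"linear":[[0,0,40],[0,0,50],[0,-30,50],[-30,-50,0],[-30,-50,0]],"twist":[[0,0,0],[0,0,0],[0,0,0],[0,0,0],[0,0,0]],"grip":[80,80,80,80,80]}'
python3 -c "
from h import *
snap('top','j1',(80,180,180,250),7)
snap('scene','j2',(280,95,355,155),9)
snap('top','j3')"
```

```text
t: 12.9
tcp_pos: [0.5212, -0.0606, 0.2318]
eef_rot: [[0.002, -0.045, 0.999], [-0.0, 0.999, 0.045], [-1.0, -0.0, 0.001]]
ft_force: [0.6, -0.5, 0.1]
width: 0.08
```

View pics/j1.png

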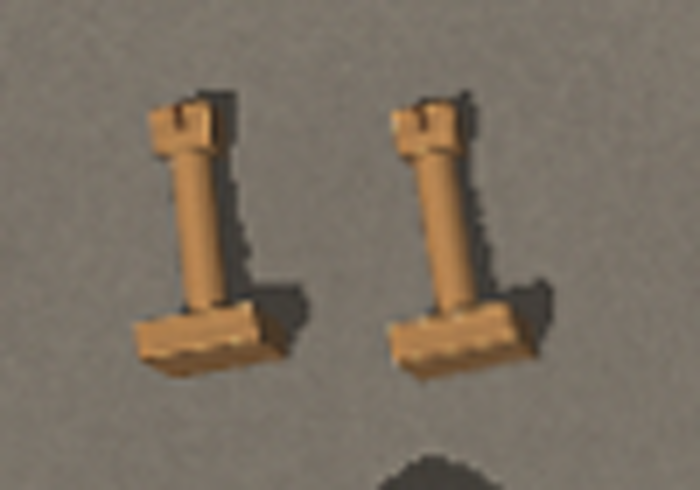

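View pics/j2.png

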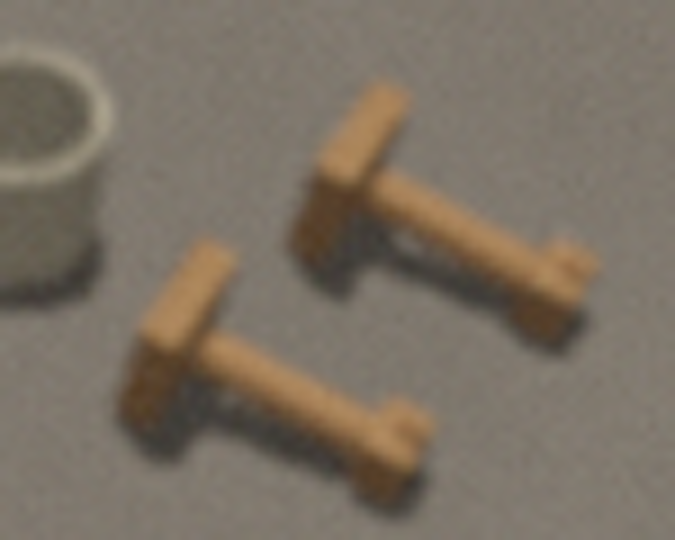

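View pics/j3.png

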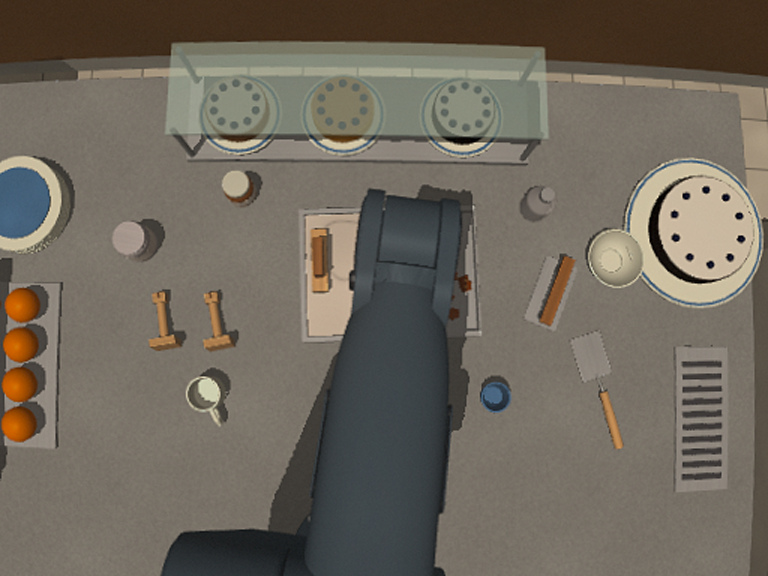

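```bash
cat > stand.py <<'E'
from h import *
from scipy.optimize import least_squares
# lying stand model: head edge & foot edge on the counter; yaw = heading of head; (x,y)=origin foot centre proj
def pts(q,S):
    x,y,a=q; t=np.arctan2(13,94)
    d=np.array([np.cos(a)*np.cos(t),np.sin(a)*np.cos(t),-np.sin(t)])
    S=np.atleast_1d(S)[:,None]; z0=(26+13*16/94)*np.cos(t)
    return np.array([x,y,z0/1e3])+S/1e3*d
def boxpts(q):
    x,y,a=q; t=np.arctan2(13,94); X=np.array([np.cos(a)*np.cos(t),np.sin(a)*np.cos(t),-np.sin(t)])
    Y=np.array([-np.sin(a),np.cos(a),0]); N=np.cross(X,Y); out=[]
    for s0,s1,h in ((0,16,26),(90,110,13)):
        for u in (-h,h):
            L=[(s0,u,-h),(s1,u,-h),(s1,u,h),(s0,u,h),(s0,u,-h)]
            out.append(np.array([pts(q,s)[0]+(u*Y*1+v*N)/1e3 for s,u,v in L]))
        for s in (s0,s1): out.append(np.array([pts(q,s)[0]+(u*Y+v*N)/1e3 for u,v in ((-h,-h),(h,-h),(h,h),(-h,h),(-h,-h))]))
    return out
def fit(obs,q0):
    # obs: list of (cam,px,(s,u,v))
    def f(q):
        a=q[2]; t=np.arctan2(13,94); X=np.array([np.cos(a)*np.cos(t),np.sin(a)*np.cos(t),-np.sin(t)]); Y=np.array([-np.sin(a),np.cos(a),0]); N=np.cross(X,Y)
        return np.concatenate([w2p(c,pts(q,s)[0]+(u*Y+v*N)/1e3)[0]-p for c,p,(s,u,v) in obs])
    return least_squares(f,q0,loss='soft_l1')
E
python3 - <<'E'
from stand import *
from board import crop
c=lambda x,y: np.array(crop(x,y,80,180,7))
d=lambda x,y: np.array(crop(x,y,280,95,9))
# top: u>0 is left. foot top face (v=+26): s=16 is upper edge, s=0 lower
L=[("top",c(135,325),(16,26,26)),("top",c(252,303),(16,-26,26)),("top",c(138,358),(0,26,26)),("top",c(265,340),(0,-26,26)),
   ("top",c(148,108),(110,13,13)),("top",c(208,101),(110,-13,13)),("top",c(193,155),(90,0,0)),
   ("scene",d(315,160),(0,-26,26)),("scene",d(383,82),(0,26,26)),("scene",d(410,95),(16,26,26)),("scene",d(352,185),(16,-26,26))]
R=[("top",c(390,325),(16,26,26)),("top",c(512,304),(16,-26,26)),("top",c(394,362),(0,26,26)),("top",c(523,342),(0,-26,26)),
   ("top",c(391,110),(110,13,13)),("top",c(455,101),(110,-13,13)),("top",c(435,152),(90,0,0)),
   ("scene",d(142,330),(0,-26,26)),("scene",d(207,235),(0,26,26)),("scene",d(237,255),(16,26,26)),("scene",d(190,345),(16,-26,26))]
dr=[]
for nm,o,q0 in (("L",L,[.45,.36,0]),("R",R,[.45,.26,0])):
    r=fit(o,q0); print(nm,r.x,np.degrees(r.x[2]),np.round(r.fun.reshape(-1,2),1).tolist())
    print(np.round(pts(r.x,[0,55,62,68,110])*1e3,1).tolist())
    dr+=[(p,(0,255,0)) for p in boxpts(r.x)]
snap("top","k1",(80,180,180,250),7,dr); snap("scene","k2",(280,95,355,155),9,dr)
E
```

```text
L [0.41254471 0.37317863 0.18760951] 10.749233011038466 [[-0.0, -0.3], [0.3, -0.2], [0.2, 0.3], [-0.9, -0.1], [0.2, 0.1], [-0.0, -0.4], [-0.1, 0.0], [-0.0, 0.2], [-0.8, -0.6], [0.2, 0.2], [-0.1, -0.3]]
[[412.5, 373.2, 27.9], [466.1, 383.3, 20.4], [472.9, 384.6, 19.5], [478.7, 385.7, 18.6], [519.6, 393.5, 12.9]]
R [0.41428853 0.26447877 0.20968548] 12.014093173497635 [[-0.2, -0.0], [-0.3, -0.5], [0.0, 0.0], [-1.0, -0.5], [0.3, -0.1], [-0.4, -0.5], [0.2, 0.5], [-0.5, -0.2], [-0.6, 0.1], [0.2, 0.1], [-1.6, 0.4]]
[[414.3, 264.5, 27.9], [467.6, 275.8, 20.4], [474.4, 277.3, 19.5], [480.2, 278.5, 18.6], [520.9, 287.2, 12.9]]
```

View pics/k1.png

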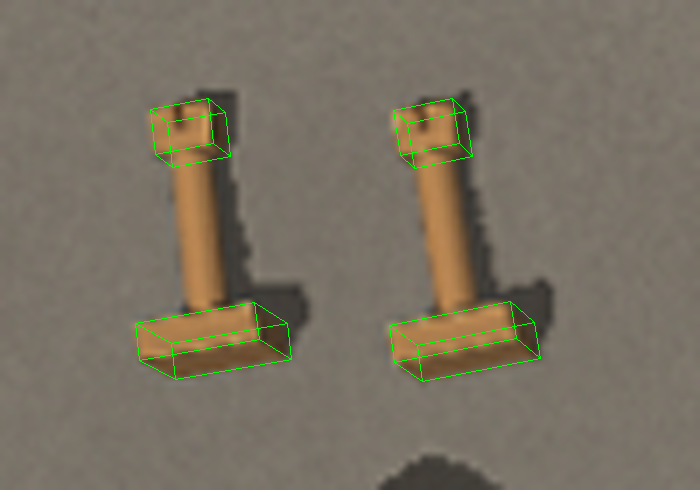

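View pics/k2.png

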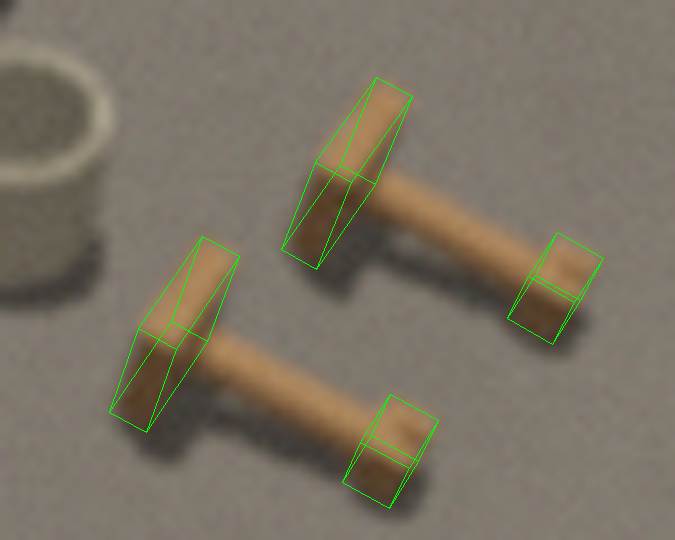

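```bash
python3 -m pendant '{"linear":[[-9,50,0],[-9,50,0],[-9,50,0],[-9,50,0],[-9,50,0]],"twist":[[0,0,2],[0,0,2],[0,0,2],[0,0,2],[0,0,1.5]],"grip":[60,60,60,60,60]}'
python3 -m pendant '{"linear":[[-2,50,0],[0,38,0],[0,0,-40],[0,0,-40],[0,0,0]],"twist":[[0,0,0],[0,0,0],[0,0,0],[0,0,0],[0,0,0]],"grip":[60,60,60,60,60]}'
```

```text
t: 13.78
tcp_pos: [0.4762, 0.1937, 0.2311]
eef_rot: [[0.0, -0.212, 0.977], [0.0, 0.977, 0.212], [-1.0, 0.0, 0.0]]
ft_force: [1.2, 0.3, -0.7]
width: 0.0595
t: 14.4
tcp_pos: [0.4725, 0.279, 0.1486]
eef_rot: [[-0.005, -0.211, 0.978], [-0.003, 0.978, 0.211], [-1.0, -0.002, -0.006]]
ft_force: [0.2, -0.6, 0.6]
width: 0.0599
```

```bash
python3 -m pendant '{"linear":[[1,-1,-50],[1,0,-50],[0,0,-30],[0,0,-10],[0,0,0]],"twist":[[0,0,0],[0,0,0],[0,0,0],[0,0,0],[0,0,0]],"grip":[60,60,60,60,60]}'
python3 -c "
from h import *
snap('scene','l2',(270,70,370,160),7)"
```

```text
t: 15.02
tcp_pos: [0.4772, 0.2782, 0.0122]
eef_rot: [[0.001, -0.209, 0.978], [0.0, 0.978, 0.209], [-1.0, 0.0, 0.001]]
ft_force: [-0.5, -0.5, 0.7]
width: 0.0601
```

View pics/l2.png

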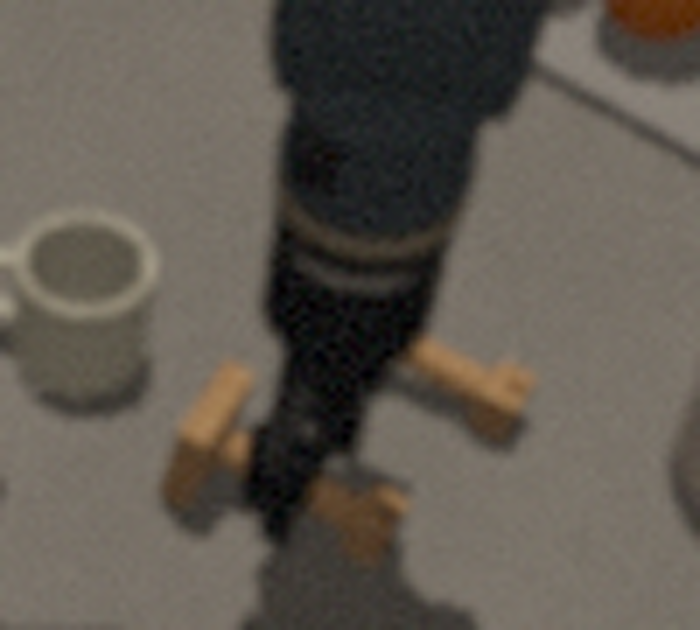

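```bash
python3 -m pendant '{"linear":[[-2,-1,-4],[0,0,-3],[0,0,0],[0,0,0],[0,0,0]],"twist":[[0,0,0],[0,0,0],[0,0,0],[0,0,0],[0,0,0]],"grip":[60,60,40,25,5]}' 100
python3 -m pendant '{"linear":[[0,0,0],[0,0,0],[0,0,0],[0,0,0]],"twist":[[0,0,0],[0,0,0],[0,0,0],[0,0,0]],"grip":[5,5,5,5]}'
```

```text
t: 15.7
tcp_pos: [0.4747, 0.2767, 0.0047]
eef_rot: [[0.0, -0.209, 0.978], [0.0, 0.978, 0.209], [-1.0, 0.0, 0.001]]
ft_force: [-0.7, 0.6, 4.1]
width: 0.0147
t: 16.2
tcp_pos: [0.4747, 0.2767, 0.0047]
eef_rot: [[0.001, -0.209, 0.978], [0.0, 0.978, 0.209], [-1.0, 0.0, 0.001]]
ft_force: [-1.9, -1.1, 5.1]
width: 0.0152
```

```bash
python3 -m pendant '{"linear":[[0,0,10],[0,0,30],[0,0,40],[0,0,50],[0,0,40]],"twist":[[0,0,0],[0,0,0],[0,0,0],[0,0,0],[0,0,0]],"grip":[5,5,5,5,5]}'
python3 -c "
from h import *
snap('scene','l3',(250,40,370,160),6)"
```

```text
t: 16.82
tcp_pos: [0.4746, 0.2765, 0.1767]
eef_rot: [[0.001, -0.209, 0.978], [0.0, 0.978, 0.209], [-1.0, 0.0, 0.001]]
ft_force: [-0.0, 0.9, -1.0]
width: 0.0152
```

View pics/l3.png

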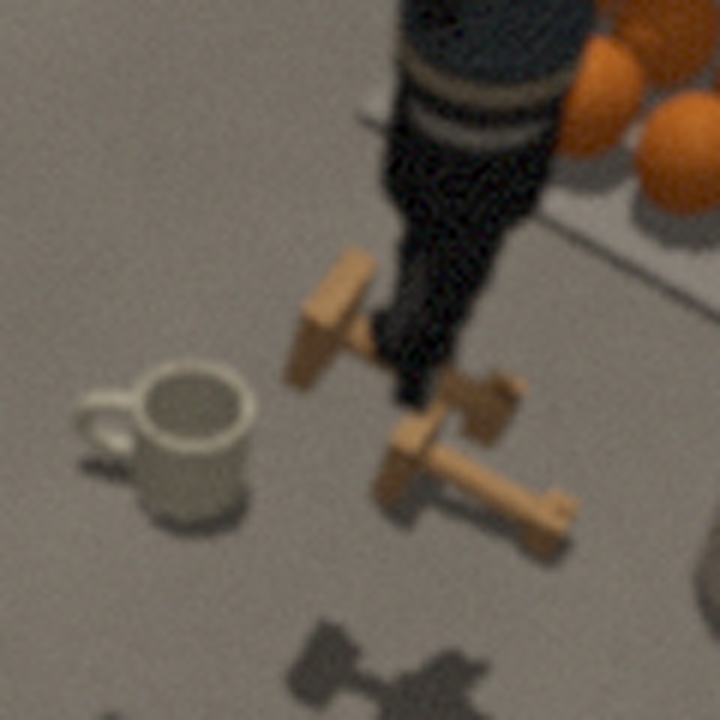

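```bash
python3 -m pendant '{"linear":[[0,0,20],[0,0,20],[0,0,10],[0,0,0],[0,0,0]],"twist":[[2.1,-9.8,0],[2.1,-9.8,0],[2.1,-9.8,0],[2.1,-9.8,0],[2.1,-9.8,0]],"grip":[5,5,5,5,5]}'
python3 -m pendant '{"linear":[[0,-20,0],[0,-30,0],[0,-40,0],[10,-40,0],[10,-40,0]],"twist":[[2.1,-9.8,0],[2.1,-9.8,0],[2.1,-9.8,0],[0,0,-4],[0,0,-4]],"grip":[5,5,5,5,5]}'
```

```text
t: 17.5
tcp_pos: [0.4743, 0.2765, 0.2247]
eef_rot: [[0.741, -0.21, 0.638], [0.159, 0.978, 0.136], [-0.652, 0.001, 0.758]]
ft_force: [0.6, 1.5, -2.7]
width: 0.0149
t: 18.12
tcp_pos: [0.5242, 0.151, 0.2818]
eef_rot: [[0.933, -0.048, 0.356], [0.041, 0.999, 0.026], [-0.357, -0.009, 0.934]]
ft_force: [0.7, 0.1, -1.8]
width: 0.0147
```

```bash
python3 -m pendant '{"linear":[[0,0,0],[0,0,0]],"twist":[[0,0,0],[0,0,0]],"grip":[5,5]}'
python3 -c "
from h import *
print(readout.get_state()['qpos'])
snap('scene','l4',(150,40,400,240),3)"
```

```text
t: 18.38
tcp_pos: [0.5242, 0.1522, 0.2818]
eef_rot: [[0.933, -0.05, 0.356], [0.043, 0.999, 0.026], [-0.357, -0.009, 0.934]]
ft_force: [-0.4, -0.6, -1.5]
width: 0.0147
[ 30.27394437  -9.65144361 -65.35924099 -32.37708344 -25.6568791
  10.03587559]
```

View pics/l4.png

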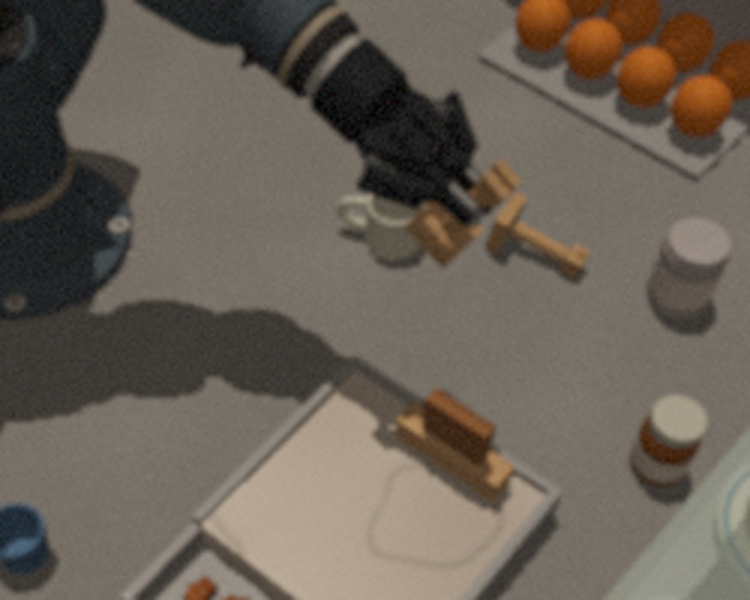

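```bash
python3 -m pendant '{"linear":[[10,-40,0],[10,-40,0],[10,-40,0],[15,-40,0],[15,-40,0]],"twist":[[0,0,-2],[0,0,-2],[0,0,-2],[0,0,-2],[0,0,0]],"grip":[5,5,5,5,5]}'
python3 -c "
from h import *
print(readout.get_state()['qpos'])"
python3 -m pendant '{"linear":[[15,-40,0],[0,0,0]],"twist":[[0,0,0],[0,0,0]],"grip":[5,5]}'
python3 -c "
from h import *
print(readout.get_state()['qpos'])"
```

```text
t: 19.05
tcp_pos: [0.5866, -0.0467, 0.2855]
eef_rot: [[0.929, 0.089, 0.361], [-0.086, 0.996, -0.024], [-0.361, -0.009, 0.932]]
ft_force: [1.2, 0.2, -1.6]
width: 0.0147
[-3.84731657e+00 -6.57565230e+00 -6.32803913e+01 -3.55242107e+01
 -1.35351607e+00 -3.94167820e-02]
t: 19.3
tcp_pos: [0.6021, -0.0892, 0.2854]
eef_rot: [[0.928, 0.094, 0.361], [-0.091, 0.996, -0.025], [-0.361, -0.009, 0.932]]
ft_force: [-0.5, 0.6, -1.3]
width: 0.0149
[-10.93019721  -4.20543571 -61.39936768 -35.92329834   4.96403101
  -2.50336748]
```

```bash
python3 -m pendant '{"linear":[[0,0,-30],[0,0,-30],[0,0,-30],[0,0,-20],[0,0,0]],"twist":[[0,0,0],[0,0,0],[-0.5,-5,0],[-0.5,-5,0],[0,0,0]],"grip":[5,5,5,5,5]}'
python3 -c "
from h import *
print(readout.get_state()['qpos'])
snap('scene','l5',(150,40,400,240),3)"
```

```text
t: 19.92
tcp_pos: [0.6689, -0.0992, 0.222]
eef_rot: [[0.957, 0.083, 0.279], [-0.082, 0.997, -0.016], [-0.279, -0.008, 0.96]]
ft_force: [-0.9, 0.3, -2.5]
width: 0.0151
[-11.17799748  18.54347158 -65.32671893 -67.56067348   6.04537054
  -2.23923455]
```

View pics/l5.png

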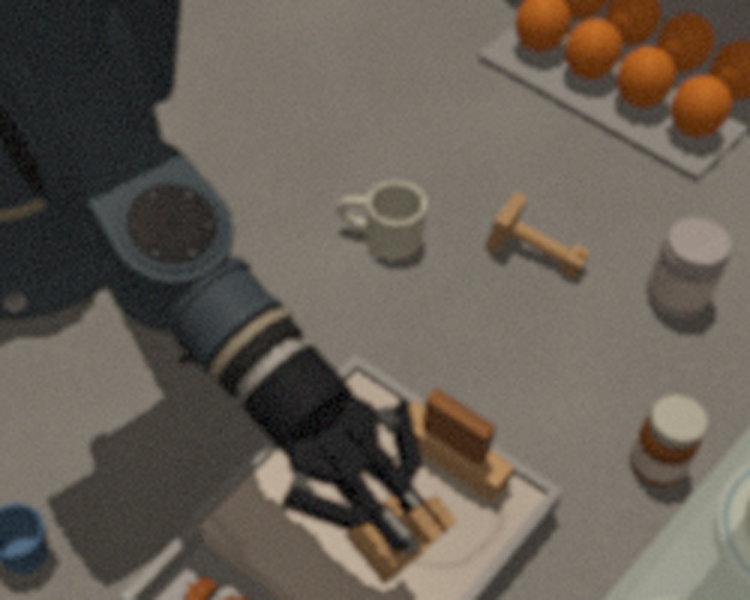

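```bash
cat > kin.py <<'E'
import numpy as np
from scipy.optimize import least_squares
D=[([13.68,-.82,75.58],.5246,.2307,0),([-6.58,-63.28,-35.52],np.hypot(.5866,.0467),.2855,-1.35),([-4.205,-61.4,-35.92],np.hypot(.6021,.0892),.2854,4.96),([18.543,-65.327,-67.56],np.hypot(.6689,.0992),.222,6.05),([-9.65,-65.36,-32.38],np.hypot(.5242,.1522),.2818,-25.66)]
def fk(p,q):
    d1,a1,L2,L3,e,Lt=p; q2,q3,q4=np.radians(q); f=q2-q3; P=f+q4
    return a1+L2*np.sin(q2)+L3*np.cos(f)+e*np.sin(f)+Lt*np.cos(P), d1+L2*np.cos(q2)-L3*np.sin(f)+e*np.cos(f)-Lt*np.sin(P)
def res(p):
    return np.concatenate([np.subtract(fk(p,q),(r,z)) for q,r,z,_ in D[:4]])
if __name__=="__main__":
    for e0 in (-.02,0,.03):
        r=least_squares(res,[.3,0,.35,.3,e0,.25]); print(np.round(r.x,4),r.cost,np.round(r.fun,4))
E
python3 kin.py
```

```text
[ 0.197  -0.      0.5717  0.3966  0.0242  0.4459] 7.590028882616225e-08 [-0.      0.     -0.0002  0.0002  0.0002 -0.0002  0.      0.0001]
[ 0.197  -0.      0.5717  0.3966  0.0242  0.4459] 7.59002888243577e-08 [-0.      0.     -0.0002  0.0002  0.0002 -0.0002  0.      0.0001]
[ 0.197  -0.      0.5717  0.3966  0.0242  0.4459] 7.590028882662398e-08 [-0.      0.     -0.0002  0.0002  0.0002 -0.0002  0.      0.0001]
```

```bash
cat >> kin.py <<'E'
p0=[.197,0,.5717,.3966,.0242,.4459]
def ik(r,z,P):
    P=np.radians(P); w=np.array([r-p0[5]*np.cos(P),z+p0[5]*np.sin(P)-p0[0]])
    L=np.hypot(p0[3],p0[4]); d=np.hypot(*w); c=(d*d-p0[2]**2-L*L)/(2*p0[2]*L)
    if abs(c)>1: return None
    g=np.arccos(c) # angle between upper arm & effective forearm (elbow up)
    # numeric
    s=least_squares(lambda q: np.subtract(fk(p0,[q[0],q[1],np.degrees(P)-q[0]+q[1]]),(r,z)),[0,-30],x_scale=30)
    q2,q3=s.x; return q2,q3,np.degrees(P)-q2+q3,np.abs(s.fun).max()
E
python3 - <<'E'
from kin import *
for P in (10,15,20,25,30,35,40,50):
    for r in (.55,.58,.6,.62,.64,.67,.7):
        s=ik(r,.105,P); 
        if s is not None and s[1]>-64.5: print(P,r,np.round(s,2)); break
E
```

```text
25 0.7 [ 30.28 -62.11 -67.39   0.  ]
30 0.67 [ 23.49 -61.9  -55.39   0.  ]
35 0.62 [ 16.1  -63.38 -44.48   0.  ]
40 0.58 [  9.31 -62.63 -31.94   0.  ]
50 0.55 [  2.98 -54.49  -7.47   0.  ]
```

```bash
python3 -m pendant '{"linear":[[0,10,0],[0,10,0],[0,10,0],[-5,15,0],[-5,15,0]],"twist":[[0,0,8],[0,0,8],[0,0,8],[0,0,8],[0,0,8]],"grip":[5,5,5,5,5]}'
python3 -m pendant '{"linear":[[0,0,0],[0,0,0]],"twist":[[0,0,0],[0,0,0]],"grip":[5,5]}'
python3 -c "
from h import *
print(readout.get_state()['qpos'])
snap('scene','l6',(150,40,400,240),3)"
```

```text
t: 20.6
tcp_pos: [0.6566, -0.0393, 0.2271]
eef_rot: [[0.785, -0.579, 0.219], [0.555, 0.815, 0.166], [-0.274, -0.009, 0.962]]
ft_force: [0.6, 0.6, -3.0]
width: 0.015
t: 20.85
tcp_pos: [0.6577, -0.0404, 0.2264]
eef_rot: [[0.789, -0.573, 0.22], [0.549, 0.819, 0.165], [-0.275, -0.01, 0.961]]
ft_force: [-0.1, -0.3, -1.6]
width: 0.0151
[-26.68947759  17.7814293  -50.29482649 -37.15023011  57.69181197
 -27.43158986]
```

View pics/l6.png

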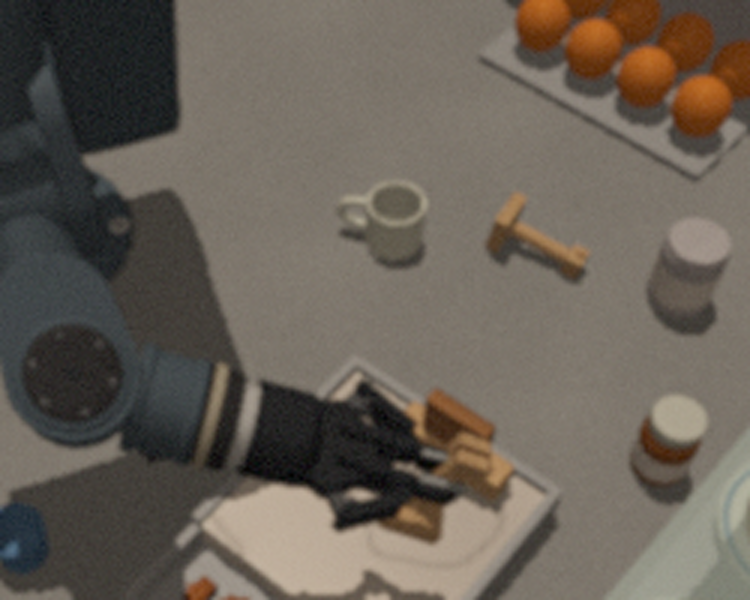

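```bash
python3 -m pendant '{"linear":[[-5,10,-20],[-5,10,-25],[-5,10,-25],[-4,8,-25],[0,0,-10]],"twist":[[0,0,0],[0,0,0],[0,0,0],[0,0,0],[0,0,0]],"grip":[5,5,5,5,5]}'
python3 -m pendant '{"linear":[[0,0,0]],"twist":[[0,0,0]],"grip":[5]}'
python3 -c "
from h import *
print(readout.get_state()['qpos'])
snap('scene','l7',(200,120,350,240),5)
snap('top','l8',(190,100,340,240),5)"
```

```text
t: 21.52
tcp_pos: [0.6377, -0.0014, 0.119]
eef_rot: [[0.787, -0.575, 0.223], [0.551, 0.818, 0.164], [-0.277, -0.006, 0.961]]
ft_force: [1.0, -0.2, -1.8]
width: 0.0147
t: 21.65
tcp_pos: [0.6383, -0.002, 0.1196]
eef_rot: [[0.787, -0.575, 0.222], [0.551, 0.818, 0.164], [-0.276, -0.006, 0.961]]
ft_force: [0.7, -0.6, -1.8]
width: 0.015
[-23.33438589  34.36156974 -61.11012906 -66.77903741  54.88394771
 -24.49722912]
```

View pics/l7.png

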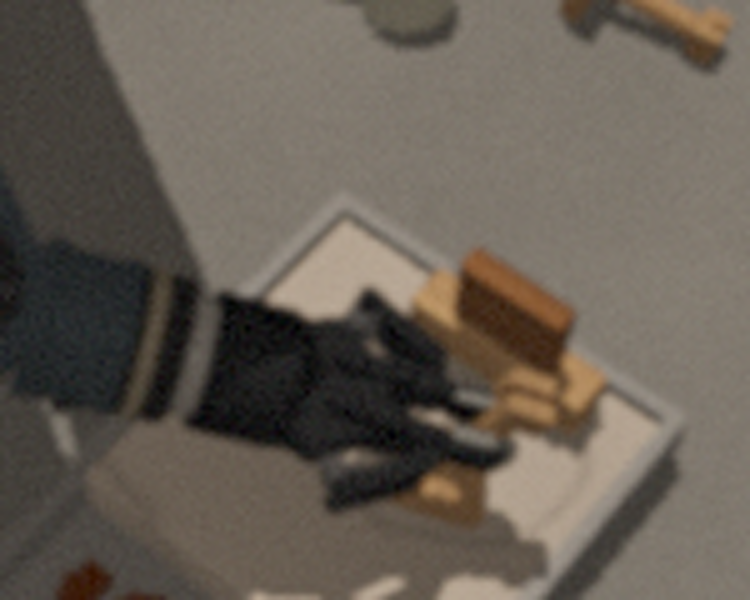

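View pics/l8.png

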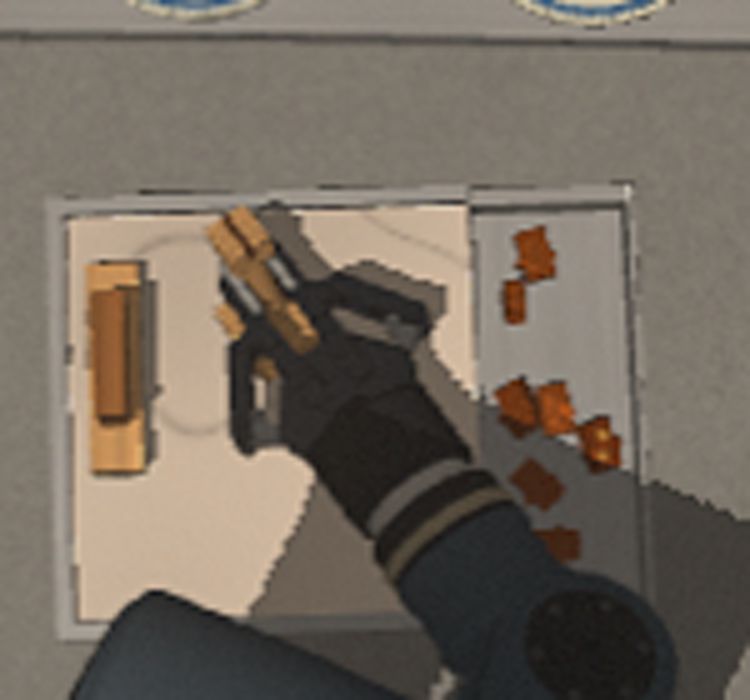

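```bash
cat > held.py <<'E'
from h import *
def stand_boxes(O,X,Y):
    """origin O, axis X up post, Y lateral"""
    N=np.cross(X,Y); out=[]
    for s0,s1,h in ((0,16,26),(90,110,13)):
        for s in (s0,s1): out.append(np.array([O+(s*X+u*Y+v*N)/1e3 for u,v in ((-h,-h),(h,-h),(h,h),(-h,h),(-h,-h))]))
        for u in (-h,h):
            for v in (-h,h): out.append(np.array([O+(s*X+u*Y+v*N)/1e3 for s in (s0,s1)]))
    return out
def held(st,back=15.5,s=62,rel=97.9):
    """axis X of stand obtained from tool x by rotation rel-... at grasp tool down: axis is -7.9deg elev; angle between tool x and axis = 82.1"""
    T=np.array(st['eef_rot']); x,y,z=T.T
    a=np.radians(180-rel)
    X=np.cos(a)*x+np.sin(a)*z
    P=np.array(st['tcp_pos'])-back/1e3*x
    return P-s/1e3*X,X,y
E
python3 - <<'E'
from held import *
st=readout.get_state()
O,X,Y=held(st); print(O,X,np.degrees(np.arccos(X[2])))
b=stand_boxes(O,X,Y); mn=min(p[:,2].min() for p in b); print("lowest",mn)
snap('scene','m7',(200,120,350,240),5,[(p,(0,255,0)) for p in b])
snap('top','m8',(190,100,340,240),5,[(p,(0,255,0)) for p in b])
E
```

```text
[ 0.60641991 -0.0258769   0.06853711] [0.32626758 0.23896009 0.91457506] 23.854547887437878
lowest 0.05780187409837819
```

View pics/m7.png

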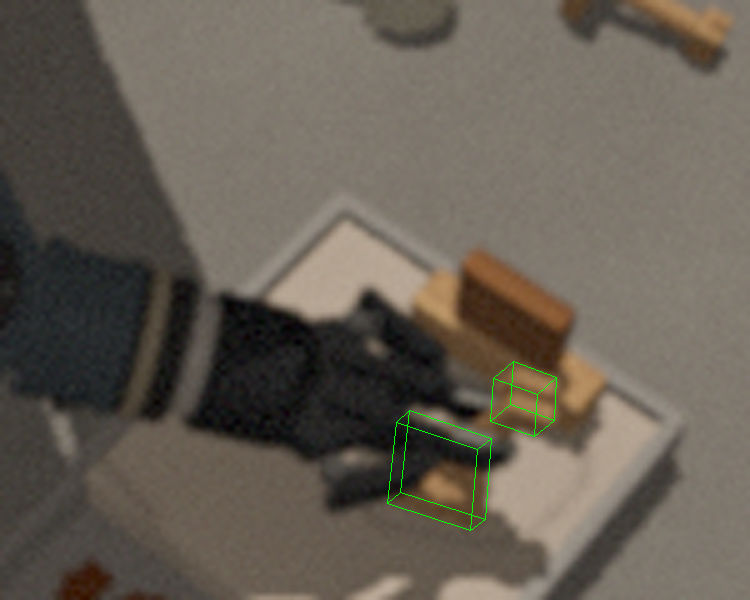

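View pics/m8.png

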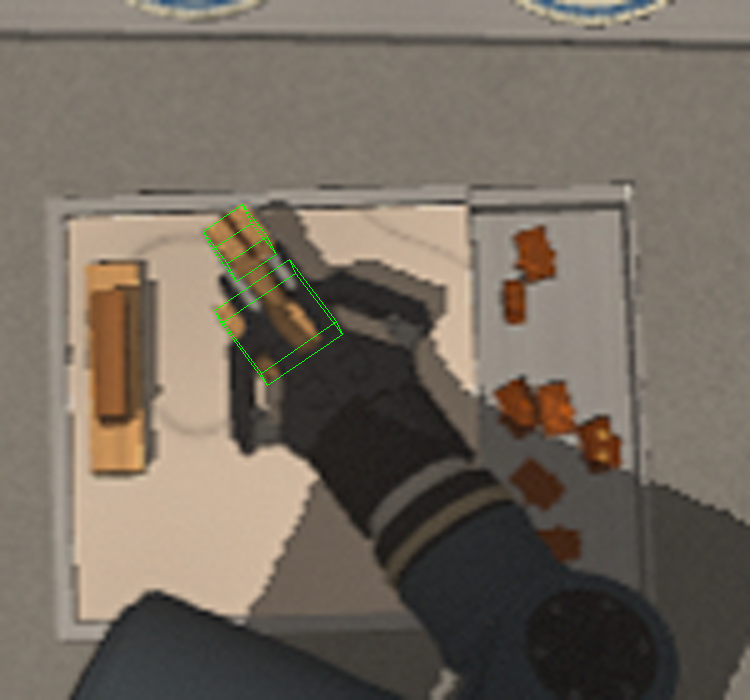

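```bash
python3 -m pendant '{"linear":[[0,0,-6],[0,0,-5],[0,0,-4],[0,0,0],[0,0,0]],"twist":[[0,0,0],[0,0,0],[0,0,0],[0,0,0],[0,0,0]],"grip":[5,5,5,5,5]}'
python3 - <<'E'
from held import *
st=readout.get_state(); print(st['qpos'],st['ft_force'])
O,X,Y=held(st); print(O,np.degrees(np.arccos(X[2])))
b=stand_boxes(O,X,Y); mn=min(p[:,2].min() for p in b); print("lowest",mn)
E
```

```text
t: 22.48
tcp_pos: [0.6389, -0.0029, 0.1056]
eef_rot: [[0.788, -0.575, 0.22], [0.551, 0.818, 0.165], [-0.275, -0.008, 0.961]]
ft_force: [0.5, -0.2, -1.5]
width: 0.0152
[-23.41044867  37.08203417 -61.48118974 -69.95643672  54.9742678
 -24.57000833] [ 0.50093413 -0.20168494 -1.53598989]
[ 0.60650289 -0.02622147  0.0531338 ] 23.855452055046673
lowest 0.04240083083809594
```

```bash
python3 -m pendant '{"linear":[[0,0,-2],[0,0,-1],[0,0,0]],"twist":[[0,0,0],[0,0,0],[0,0,0]],"grip":[5,5,5]}'
```

```text
t: 22.85
tcp_pos: [0.6392, -0.0028, 0.1033]
eef_rot: [[0.788, -0.576, 0.218], [0.552, 0.817, 0.165], [-0.274, -0.01, 0.962]]
ft_force: [-2.1, 0.2, 5.0]
width: 0.0147
```

Contact. Release.

```bash
python3 -m pendant '{"linear":[[0,0,0],[0,0,0],[0,0,0],[0,0,0],[0,0,0]],"twist":[[0,0,0],[0,0,0],[0,0,0],[0,0,0],[0,0,0]],"grip":[20,25,35,50,60]}'
python3 -m pendant '{"linear":[[0,0,0],[0,0,0]],"twist":[[0,0,0],[0,0,0]],"grip":[60,60]}'
python3 - <<'E'
from held import *
snap('scene','n7',(200,120,350,240),5)
snap('top','n8',(190,100,340,240),5)
E
```

```text
t: 23.48
tcp_pos: [0.639, -0.0028, 0.1027]
eef_rot: [[0.788, -0.575, 0.22], [0.551, 0.818, 0.165], [-0.275, -0.009, 0.961]]
ft_force: [-1.0, -0.5, -0.3]
width: 0.06
t: 23.72
tcp_pos: [0.639, -0.0028, 0.1027]
eef_rot: [[0.788, -0.575, 0.22], [0.551, 0.818, 0.165], [-0.275, -0.009, 0.961]]
ft_force: [0.6, -0.6, -0.2]
width: 0.0597
```

View pics/n7.png

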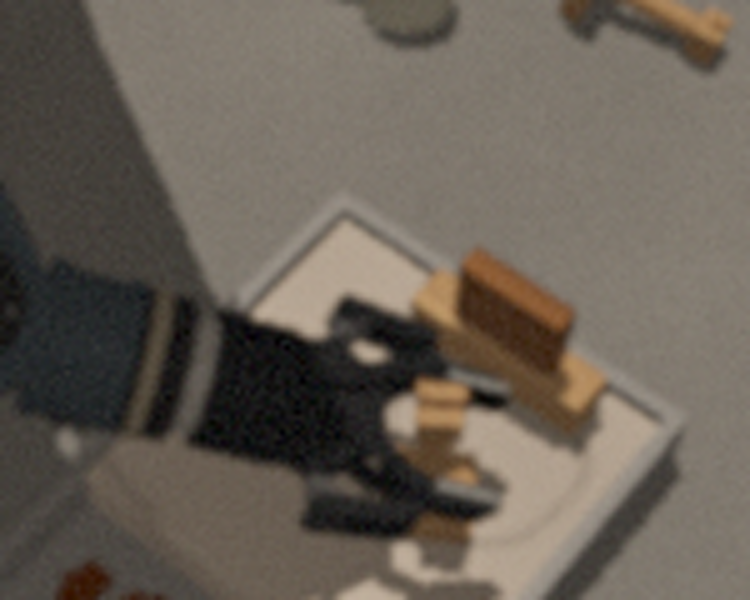

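View pics/n8.png

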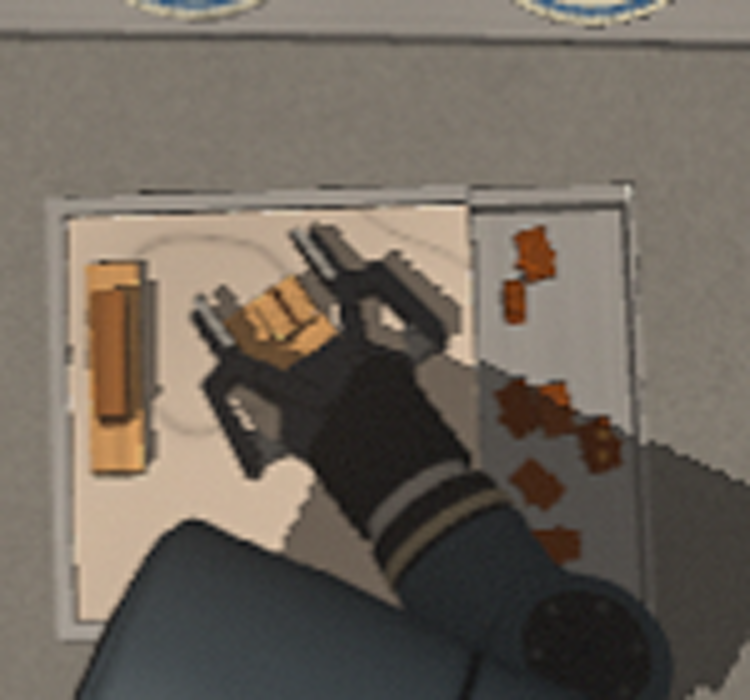

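```bash
python3 -m pendant '{"linear":[[-16,-11,6],[-16,-11,6],[-16,-11,8],[-16,-11,10],[-16,-11,12]],"twist":[[0,0,0],[0,0,0],[0,0,0],[0,0,0],[0,0,0]],"grip":[65,65,65,65,65]}'
python3 - <<'E'
from held import *
st=readout.get_state(); print(st['qpos'])
snap('scene','o7',(200,120,350,240),5)
E
```

```text
t: 24.45
tcp_pos: [0.5583, -0.0581, 0.1448]
eef_rot: [[0.788, -0.575, 0.22], [0.551, 0.818, 0.164], [-0.275, -0.008, 0.961]]
ft_force: [-0.4, -0.9, -0.8]
width: 0.0652
[-35.66379099  24.89786529 -62.42353271 -46.53421613  65.11850039
 -38.52853894]
```

View pics/o7.png

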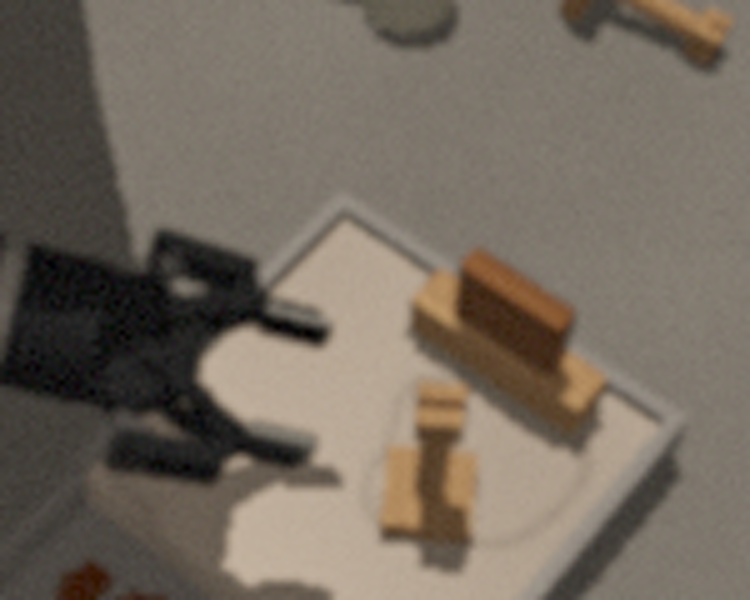

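```bash
python3 -m pendant '{"linear":[[-5,0,30],[0,0,30],[0,0,30],[0,0,0],[0,10,0]],"twist":[[0,0,0],[-5.7,8.2,0],[-5.7,8.2,0],[-5.7,8.2,0],[-5.7,8.2,0]],"grip":[65,65,65,65,65]}'
python3 -m pendant '{"linear":[[-10,30,0],[-10,40,0],[-10,40,0],[-10,40,0],[-10,40,0]],"twist":[[-5.7,8.2,0],[-5.7,8.2,0],[-5.7,8.2,0],[-2.3,3.3,-5],[0,0,-8]],"grip":[65,65,65,65,65]}'
python3 -m pendant '{"linear":[[0,30,0],[0,0,0]],"twist":[[0,0,-8],[0,0,-3]],"grip":[65,65]}'
python3 - <<'E'
from stand import *
q=[0.41254471,0.37317863,0.18760951]
dr=[(p,(0,255,0)) for p in boxpts(q)]
snap("top","p1",(80,180,180,250),7,dr); snap("scene","p2",(280,95,355,155),9,dr)
E
```

```text
t: 25.12
tcp_pos: [0.5665, -0.055, 0.1959]
eef_rot: [[0.594, -0.567, 0.57], [0.402, 0.824, 0.4], [-0.697, -0.009, 0.717]]
ft_force: [1.4, -1.0, -1.6]
width: 0.0649
t: 25.75
tcp_pos: [0.5179, 0.1383, 0.1953]
eef_rot: [[0.201, -0.37, 0.907], [0.068, 0.929, 0.364], [-0.977, -0.012, 0.211]]
ft_force: [-0.3, 0.5, -0.7]
width: 0.0653
t: 26.0
tcp_pos: [0.5168, 0.1685, 0.195]
eef_rot: [[0.21, -0.189, 0.959], [0.03, 0.982, 0.187], [-0.977, -0.011, 0.212]]
ft_force: [-0.1, -0.1, 0.4]
width: 0.0649
```

View pics/p1.png

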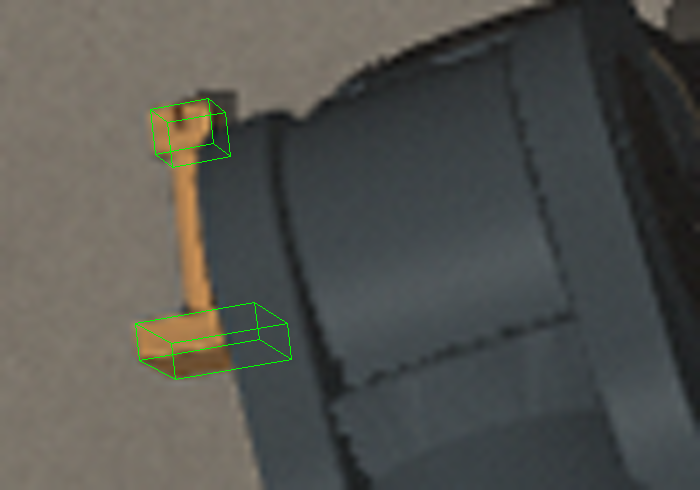

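View pics/p2.png

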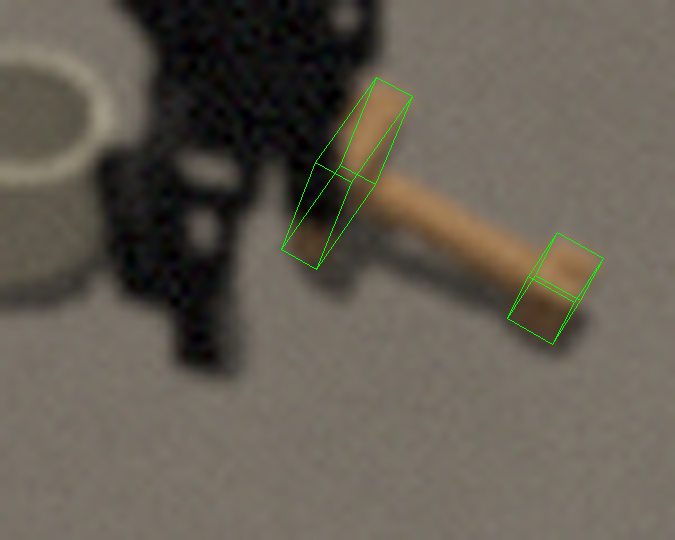

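```bash
python3 -m pendant '{"linear":[[-9,43,0],[-9,43,0],[-9,43,0],[-9,43,0],[-8,44,0]],"twist":[[-1.1,6,0],[-1.1,6,0],[0,0,0],[0,0,0],[0,0,0]],"grip":[60,60,60,60,60]}'
python3 -m pendant '{"linear":[[0,0,-45],[0,0,-45],[0,0,0]],"twist":[[0,0,0],[0,0,0],[0,0,0]],"grip":[60,60,60]}'
```

```text
t: 26.72
tcp_pos: [0.473, 0.3829, 0.195]
eef_rot: [[0.001, -0.191, 0.982], [-0.009, 0.982, 0.191], [-1.0, -0.009, -0.0]]
ft_force: [0.9, -0.5, 0.2]
width: 0.06
t: 27.1
tcp_pos: [0.4711, 0.3801, 0.1023]
eef_rot: [[-0.004, -0.191, 0.982], [-0.013, 0.981, 0.191], [-1.0, -0.012, -0.006]]
ft_force: [-0.6, -0.5, 1.1]
width: 0.0604
```

```bash
python3 -m pendant '{"linear":[[1,3,-40],[0,1,-40],[0,0,-10],[0,0,0],[0,0,0]],"twist":[[0,0,0],[0,0,0],[0,0,0],[0,0,0],[0,0,0]],"grip":[60,60,60,60,60]}'
```

```text
t: 27.72
tcp_pos: [0.4749, 0.3865, 0.0177]
eef_rot: [[0.004, -0.191, 0.982], [-0.007, 0.982, 0.191], [-1.0, -0.007, 0.002]]
ft_force: [-0.1, -0.5, 0.6]
width: 0.0597
```

```bash
python3 -m pendant '{"linear":[[-2,-2,-8],[0,0,-5],[0,0,0],[0,0,0],[0,0,0]],"twist":[[0,0,0],[0,0,0],[0,0,0],[0,0,0],[0,0,0]],"grip":[60,60,40,25,5]}' 100
python3 -m pendant '{"linear":[[0,0,0],[0,0,0],[0,0,0],[0,0,0]],"twist":[[0,0,0],[0,0,0],[0,0,0],[0,0,0]],"grip":[5,5,5,5]}'
python3 -m pendant '{"linear":[[0,0,10],[0,0,30],[0,0,40],[0,0,50],[0,0,50]],"twist":[[0,0,0],[0,0,0],[0,0,0],[0,0,0],[0,0,0]],"grip":[5,5,5,5,5]}'
```

```text
t: 28.35
tcp_pos: [0.4719, 0.384, 0.003]
eef_rot: [[0.001, -0.191, 0.982], [-0.008, 0.982, 0.191], [-1.0, -0.008, -0.0]]
ft_force: [-1.6, 0.0, 1.8]
width: 0.0149
t: 28.85
tcp_pos: [0.4719, 0.384, 0.0029]
eef_rot: [[0.002, -0.191, 0.982], [-0.008, 0.982, 0.191], [-1.0, -0.008, -0.0]]
ft_force: [-0.7, 0.2, 4.8]
width: 0.0154
t: 29.48
tcp_pos: [0.4714, 0.3833, 0.1843]
eef_rot: [[0.001, -0.191, 0.982], [-0.009, 0.982, 0.191], [-1.0, -0.009, -0.001]]
ft_force: [0.8, 1.3, -1.9]
width: 0.015
```

```bash
python3 -m pendant '{"linear":[[18,-40,20],[18,-40,20],[18,-40,20],[18,-40,20],[18,-40,16]],"twist":[[0,0,3],[0,0,3],[0,0,3],[0,0,3],[0,0,3]],"grip":[5,5,5,5,5]}'
python3 -m pendant '{"linear":[[18,-40,0],[18,-40,0],[10,-40,0],[10,-40,0],[10,-40,0]],"twist":[[0,0,3],[-4.7,-8.8,0],[-4.7,-8.8,0],[-4.7,-8.8,0],[-4.7,-8.8,0]],"grip":[5,5,5,5,5]}'
python3 -c "
from h import *
print(readout.get_state()['qpos'])"
```

```text
t: 30.1
tcp_pos: [0.562, 0.1823, 0.2797]
eef_rot: [[0.004, -0.44, 0.898], [-0.008, 0.898, 0.44], [-1.0, -0.009, -0.0]]
ft_force: [0.1, 0.5, -3.0]
width: 0.0148
t: 30.72
tcp_pos: [0.6273, -0.0164, 0.2795]
eef_rot: [[0.569, -0.307, 0.763], [-0.31, 0.78, 0.544], [-0.762, -0.546, 0.349]]
ft_force: [1.8, 0.2, -3.2]
width: 0.0151
[  9.8517444    1.04148336 -23.02311078  32.2537275  -23.7353112
 -26.30923242]
```

```bash
python3 -m pendant '{"linear":[[0,0,0],[0,0,0],[0,0,0],[0,0,0],[0,0,0]],"twist":[[4.7,8.8,0],[4.7,8.8,0],[4.7,8.8,0],[4.7,8.8,0],[0,0,0]],"grip":[5,5,5,5,5]}'
python3 -c "
from h import *
print(readout.get_state()['qpos'])"
```

```text
t: 31.35
tcp_pos: [0.6295, -0.0166, 0.2751]
eef_rot: [[-0.006, -0.483, 0.876], [-0.005, 0.876, 0.483], [-1.0, -0.002, -0.008]]
ft_force: [0.3, 0.7, -2.4]
width: 0.0151
[ -1.35185598  24.28146107  21.21980222  87.2759278   -0.31753897
 -30.24155265]
```

```bash
python3 -m pendant '{"linear":[[8,-12,0],[8,-12,0],[8,-12,0],[8,-12,0],[8,-12,0]],"twist":[[4.8,-8.8,0],[4.8,-8.8,0],[4.8,-8.8,0],[4.8,-8.8,0],[4.8,-8.8,0]],"grip":[5,5,5,5,5]}'
python3 -m pendant '{"linear":[[0,0,0],[0,0,0],[0,0,0],[0,0,0]],"twist":[[4.8,-8.8,0],[4.8,-8.8,0],[1.9,-3.5,0],[0,0,0]],"grip":[5,5,5,5]}'
python3 -c "
from h import *
print(readout.get_state()['qpos'])
snap('scene','q1',(150,40,400,240),3)"
```

```text
t: 31.98
tcp_pos: [0.6658, -0.0746, 0.2807]
eef_rot: [[0.68, -0.479, 0.554], [0.361, 0.878, 0.315], [-0.637, -0.014, 0.77]]
ft_force: [2.2, -1.5, -2.5]
width: 0.0147
t: 32.48
tcp_pos: [0.6699, -0.0756, 0.2751]
eef_rot: [[0.826, -0.472, 0.309], [0.439, 0.882, 0.172], [-0.354, -0.006, 0.935]]
ft_force: [0.3, -0.6, -2.4]
width: 0.0154
[-26.79826642   9.15584046 -43.64083365 -19.50467258  49.86389192
 -27.00468747]
```

View pics/q1.png

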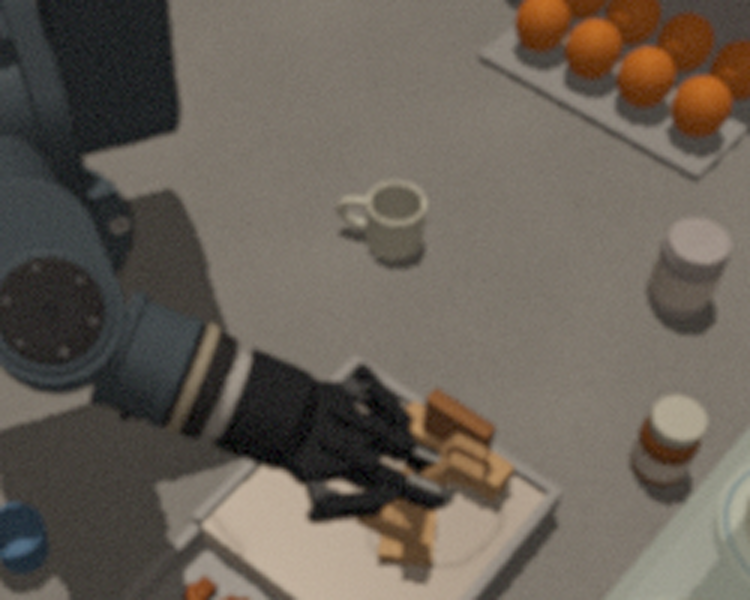

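```bash
python3 -m pendant '{"linear":[[0,0,-20],[0,0,-25],[0,0,-25],[0,0,-25],[0,0,0]],"twist":[[2.4,-4.4,0],[0,0,0],[0,0,0],[0,0,0],[0,0,0]],"grip":[5,5,5,5,5]}'
python3 - <<'E'
from held import *
st=readout.get_state(); print(st['qpos'])
O,X,Y=held(st,16.6,61); print(O,np.degrees(np.arccos(X[2])))
b=stand_boxes(O,X,Y); mn=min(p[:,2].min() for p in b); print("lowest",mn)
snap('scene','q7',(200,120,350,240),5,[(p,(0,255,0)) for p in b])
snap('top','q8',(190,100,340,240),5,[(p,(0,255,0)) for p in b])
E
```

```text
t: 33.15
tcp_pos: [0.6735, -0.0768, 0.1831]
eef_rot: [[0.846, -0.472, 0.249], [0.451, 0.882, 0.138], [-0.285, -0.005, 0.959]]
ft_force: [0.5, 0.2, -2.0]
width: 0.0146
[-27.46249973  24.28464111 -53.52627384 -50.12143353  52.22266721
 -22.80128533]
[ 0.63733003 -0.09637386  0.13232782] 24.44002734806846
lowest 0.12145226978290108
```

View pics/q7.png

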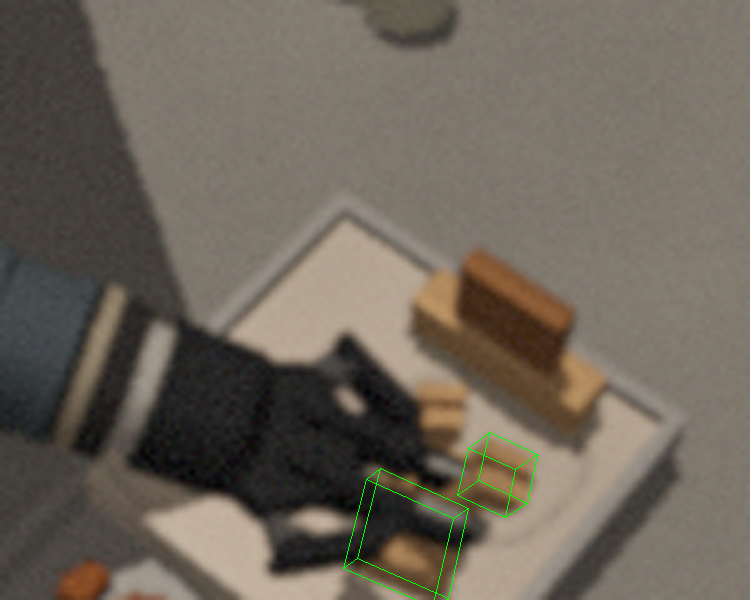

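View pics/q8.png

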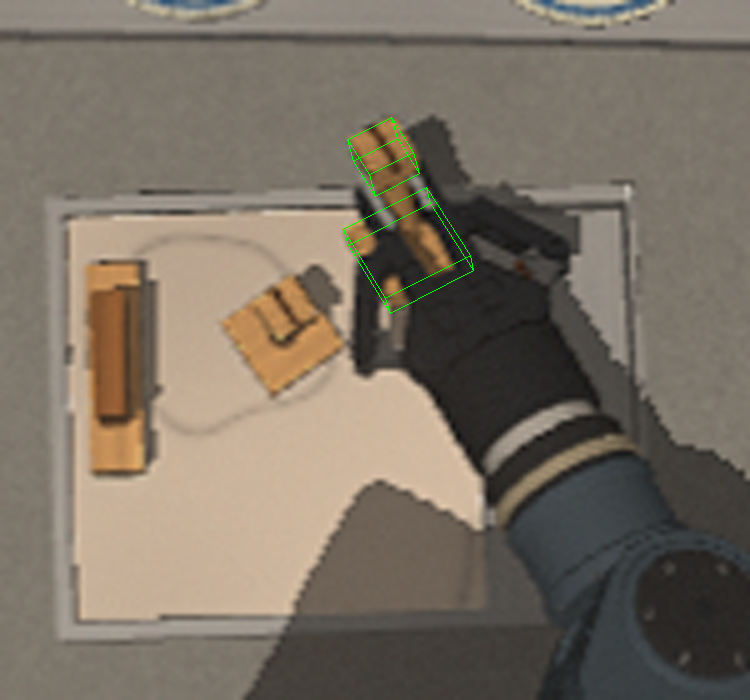

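```bash
python3 -m pendant '{"linear":[[0,2,-20],[0,0,-22],[0,0,-22],[0,0,-10],[0,0,0]],"twist":[[0,0,0],[0,0,0],[0,0,0],[0,0,0],[0,0,0]],"grip":[5,5,5,5,5]}'
python3 - <<'E'
from held import *
st=readout.get_state(); print(st['qpos'])
O,X,Y=held(st,16.6,61); print(O,np.degrees(np.arccos(X[2])))
b=stand_boxes(O,X,Y); mn=min(p[:,2].min() for p in b); print("lowest",mn)
snap('top','r8',(190,100,340,240),5,[(p,(0,255,0)) for p in b])
E
```

```text
t: 33.88
tcp_pos: [0.6738, -0.0753, 0.1104]
eef_rot: [[0.847, -0.472, 0.246], [0.451, 0.882, 0.138], [-0.283, -0.006, 0.959]]
ft_force: [-0.1, -0.8, -2.3]
width: 0.0153
[-27.30037631  36.05825514 -56.73866472 -65.40774853  52.10057078
 -22.59894447]
[ 0.63776428 -0.09497764  0.05955181] 24.31732392263535
lowest 0.04868867712434593
```

View pics/r8.png

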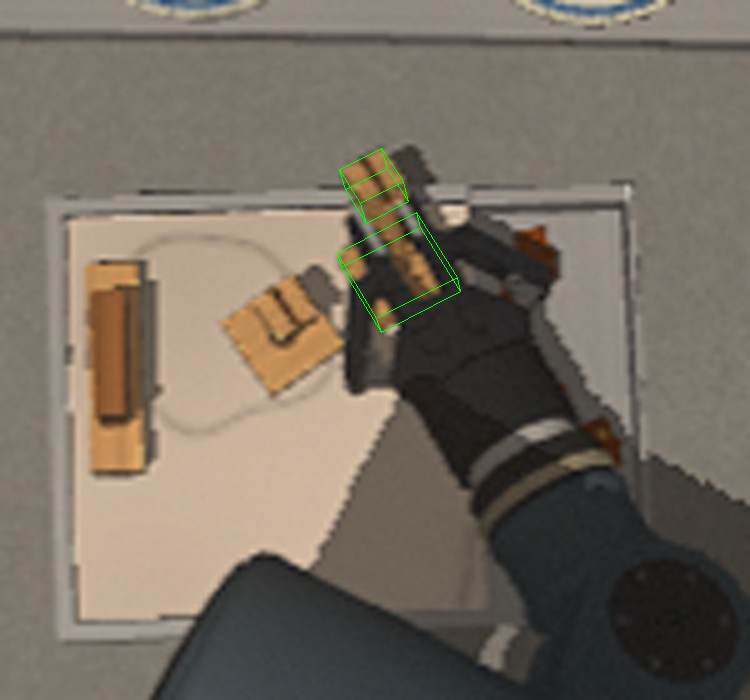

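```bash
python3 -m pendant '{"linear":[[0,0,-5],[0,0,-2],[0,0,-2],[0,0,0],[0,0,0]],"twist":[[0,0,0],[0,0,0],[0,0,0],[0,0,0],[0,0,0]],"grip":[5,5,5,5,5]}'
```

```text
t: 34.55
tcp_pos: [0.6736, -0.0753, 0.1013]
eef_rot: [[0.847, -0.472, 0.246], [0.451, 0.882, 0.138], [-0.282, -0.006, 0.959]]
ft_force: [-0.9, 0.4, 1.4]
width: 0.0151
```

```bash
python3 -m pendant '{"linear":[[0,0,-1],[0,0,0],[0,0,0],[0,0,0],[0,0,0]],"twist":[[0,0,0],[0,0,0],[0,0,0],[0,0,0],[0,0,0]],"grip":[5,20,25,35,45]}'
python3 -m pendant '{"linear":[[0,0,0],[0,0,0]],"twist":[[0,0,0],[0,0,0]],"grip":[48,48]}'
python3 - <<'E'
from held import *
snap('scene','s7',(200,120,350,240),5)
snap('top','s8',(190,100,340,240),5)
E
```

```text
t: 35.17
tcp_pos: [0.6734, -0.0753, 0.0999]
eef_rot: [[0.846, -0.472, 0.247], [0.451, 0.882, 0.138], [-0.283, -0.005, 0.959]]
ft_force: [0.5, -1.1, -0.2]
width: 0.0449
t: 35.42
tcp_pos: [0.6734, -0.0753, 0.1]
eef_rot: [[0.847, -0.472, 0.247], [0.451, 0.882, 0.138], [-0.283, -0.005, 0.959]]
ft_force: [-0.1, 0.1, -0.7]
width: 0.0482
```

View pics/s7.png

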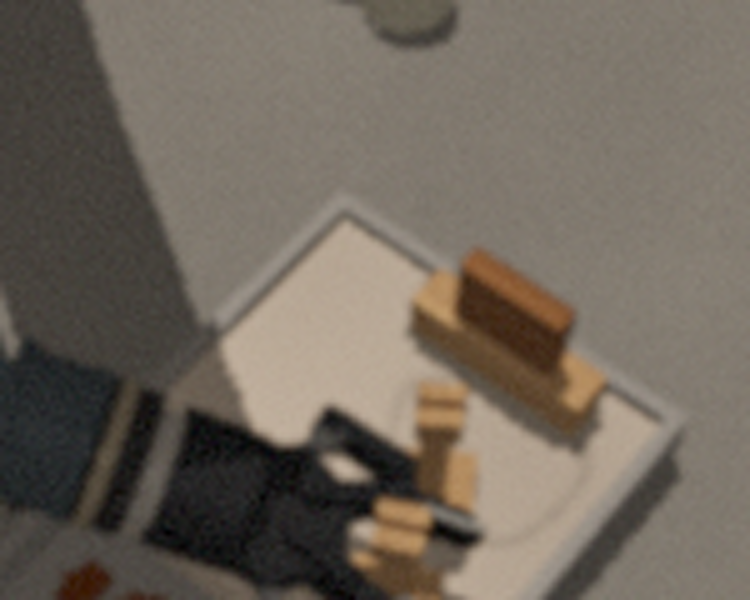

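View pics/s8.png

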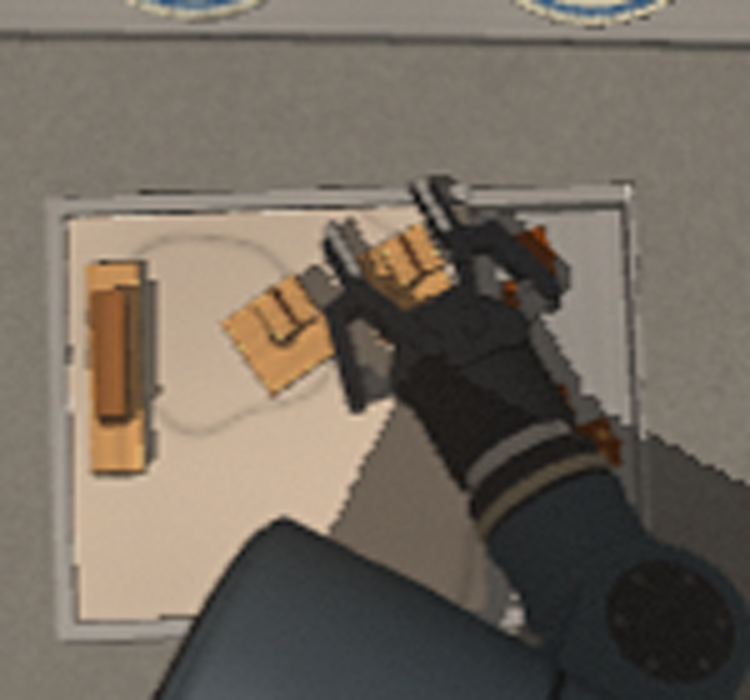

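```bash
python3 -m pendant '{"linear":[[-17,-9,6],[-17,-9,6],[-17,-9,6],[-17,-9,8],[-17,-9,10]],"twist":[[0,0,0],[0,0,0],[0,0,0],[0,0,0],[0,0,0]],"grip":[48,48,48,48,48]}'
python3 -m pendant '{"linear":[[-5,0,30],[0,0,30],[0,0,30],[0,0,20],[0,10,0]],"twist":[[0,0,0],[0,0,0],[0,0,0],[0,0,0],[0,0,0]],"grip":[60,60,60,60,60]}'
python3 - <<'E'
from held import *
print(readout.get_state()['qpos'])
snap('scene','t7',(200,120,350,240),5)
E
```

```text
t: 36.15
tcp_pos: [0.5868, -0.121, 0.1365]
eef_rot: [[0.847, -0.471, 0.247], [0.45, 0.882, 0.137], [-0.283, -0.005, 0.959]]
ft_force: [-0.2, -0.8, -0.4]
width: 0.0481
t: 36.78
tcp_pos: [0.583, -0.1113, 0.2485]
eef_rot: [[0.848, -0.47, 0.244], [0.449, 0.883, 0.14], [-0.281, -0.009, 0.96]]
ft_force: [-0.6, 0.6, 0.0]
width: 0.0603
[-37.64635207   9.75199099 -54.09552595 -28.6146114   60.86804674
 -32.23779848]
```

View pics/t7.png

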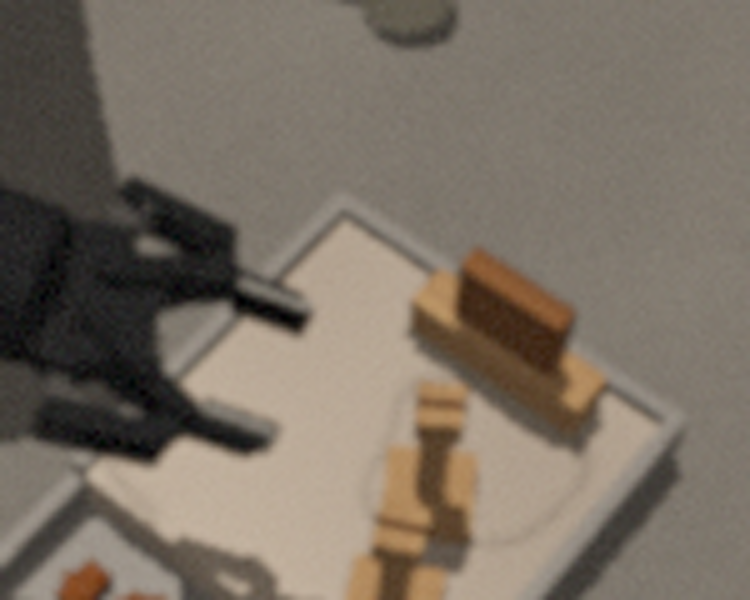

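```bash
python3 -m pendant '{"linear":[[0,10,0],[0,10,0],[0,10,0],[0,10,0],[0,10,0]],"twist":[[-4.7,8.8,0],[-4.7,8.8,0],[-4.7,8.8,0],[-4.7,8.8,0],[-4.7,8.8,0]],"grip":[60,60,60,60,60]}'
python3 -m pendant '{"linear":[[0,20,0],[0,20,0],[0,20,0],[0,20,0],[0,20,0]],"twist":[[-4.7,8.8,0],[-4.7,8.8,0],[-1.6,3,0],[0,0,-8],[0,0,-8]],"grip":[60,60,60,60,60]}'
python3 -m pendant '{"linear":[[0,20,0],[0,10,0],[0,0,0]],"twist":[[0,0,-8],[0,0,-1.5],[0,0,0]],"grip":[60,60,60]}'
```

```text
t: 37.45
tcp_pos: [0.5891, -0.0701, 0.2424]
eef_rot: [[0.45, -0.467, 0.761], [0.232, 0.884, 0.405], [-0.862, -0.006, 0.506]]
ft_force: [1.1, -1.2, 0.1]
width: 0.06
t: 38.08
tcp_pos: [0.5898, 0.0306, 0.2405]
eef_rot: [[0.124, -0.204, 0.971], [0.02, 0.979, 0.203], [-0.992, -0.006, 0.126]]
ft_force: [0.1, 0.5, 0.7]
width: 0.0604
t: 38.45
tcp_pos: [0.5896, 0.0604, 0.2412]
eef_rot: [[0.126, -0.045, 0.991], [-0.001, 0.999, 0.046], [-0.992, -0.007, 0.126]]
ft_force: [0.4, -0.3, 0.1]
width: 0.0601
```

```bash
python3 -m pendant '{"linear":[[-8,10,0],[0,0,-30],[0,0,-30],[0,0,-30],[0,0,-20]],"twist":[[-0.3,7.2,0],[0,0,0],[0,0,0],[0,0,0],[0,0,0]],"grip":[60,60,60,60,60]}'
python3 -m pendant '{"linear":[[0,0,-15],[0,0,-15],[0,0,0],[0,0,0]],"twist":[[0,0,0],[0,0,0],[0,0,0],[0,0,0]],"grip":[60,60,60,60]}'
```

```text
t: 39.08
tcp_pos: [0.5813, 0.0689, 0.1305]
eef_rot: [[0.001, -0.045, 0.999], [-0.007, 0.999, 0.045], [-1.0, -0.007, 0.001]]
ft_force: [-0.4, -0.3, -0.0]
width: 0.06
t: 39.58
tcp_pos: [0.5827, 0.0698, 0.1036]
eef_rot: [[0.005, -0.045, 0.999], [-0.006, 0.999, 0.045], [-1.0, -0.006, 0.005]]
ft_force: [-1.0, -0.5, 0.1]
width: 0.0602
```

```bash
python3 -m pendant '{"linear":[[-1,1,-13],[0,0,0],[0,0,0],[0,0,0],[0,0,0]],"twist":[[0,0.2,0],[0,0,0],[0,0,0],[0,0,0],[0,0,0]],"grip":[60,40,25,5,5]}' 100
python3 -m pendant '{"linear":[[0,0,0],[0,0,0],[0,0,0]],"twist":[[0,0,0],[0,0,0],[0,0,0]],"grip":[5,5,5]}'
python3 - <<'E'
from h import *
snap('scene','u7',(200,120,350,240),5)
E
```

```text
t: 40.2
tcp_pos: [0.5815, 0.0708, 0.0904]
eef_rot: [[0.001, -0.045, 0.999], [-0.006, 0.999, 0.045], [-1.0, -0.006, 0.001]]
ft_force: [0.5, -0.4, 1.8]
width: 0.0172
t: 40.58
tcp_pos: [0.5816, 0.0708, 0.0904]
eef_rot: [[0.001, -0.045, 0.999], [-0.006, 0.999, 0.045], [-1.0, -0.006, 0.001]]
ft_force: [-1.1, -0.2, 5.5]
width: 0.0172
```

View pics/u7.png

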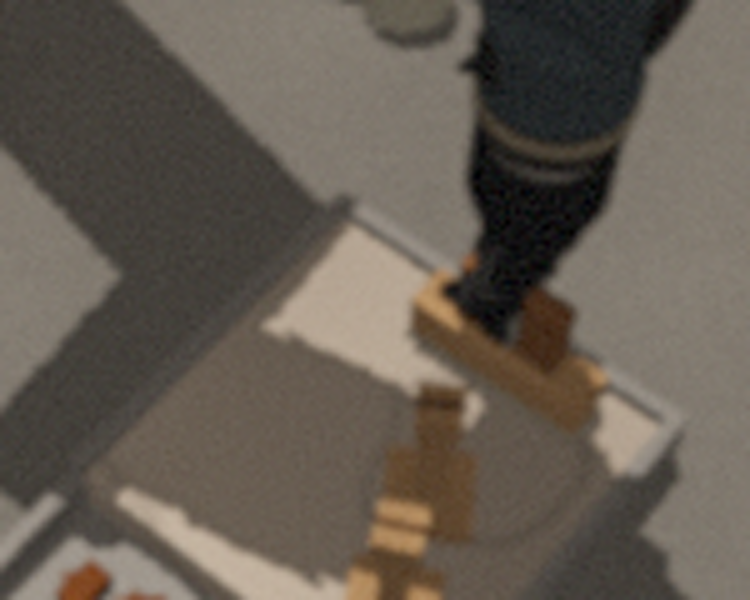

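```bash
python3 -m pendant '{"linear":[[0,0,10],[0,0,30],[0,0,40],[0,0,40],[-10,0,35]],"twist":[[0,0,0],[0,0,0],[0,0,0],[0,0,0],[0,0,0]],"grip":[5,5,5,5,5]}'
python3 -m pendant '{"linear":[[-15,-40,0],[-15,-40,0],[-15,-45,0],[-10,-45,0],[0,-45,0]],"twist":[[0,0,0],[0,0,-3],[0,0,-3],[0,0,-3],[0,0,-3]],"grip":[5,5,5,5,5]}'
python3 -m pendant '{"linear":[[0,-45,0],[0,-45,0],[5,-45,0],[5,-45,0],[5,-45,0]],"twist":[[0,0,-3],[0,0,-3],[0,0,-3],[0,0,-3],[0,0,-0.5]],"grip":[5,5,5,5,5]}'
python3 -m pendant '{"linear":[[0,0,0],[0,0,0]],"twist":[[0,0,0],[0,0,0]],"grip":[5,5]}'
```

```text
t: 41.25
tcp_pos: [0.5714, 0.0709, 0.2465]
eef_rot: [[0.0, -0.045, 0.999], [-0.006, 0.999, 0.045], [-1.0, -0.006, 0.0]]
ft_force: [0.4, 0.8, -2.8]
width: 0.0171
t: 41.88
tcp_pos: [0.5153, -0.1452, 0.2455]
eef_rot: [[-0.001, 0.165, 0.986], [-0.006, 0.986, -0.165], [-1.0, -0.006, -0.0]]
ft_force: [0.6, 1.5, -2.8]
width: 0.0169
t: 42.5
tcp_pos: [0.5311, -0.3704, 0.245]
eef_rot: [[-0.003, 0.374, 0.927], [-0.005, 0.927, -0.374], [-1.0, -0.006, -0.001]]
ft_force: [0.8, 0.6, -1.9]
width: 0.0169
t: 42.75
tcp_pos: [0.531, -0.3688, 0.2447]
eef_rot: [[-0.003, 0.374, 0.927], [-0.005, 0.927, -0.374], [-1.0, -0.006, -0.001]]
ft_force: [-1.2, 1.0, -2.5]
width: 0.0168
```

```bash
python3 -m pendant '{"linear":[[0,-14,-30],[0,-13,-30],[0,0,-30],[0,0,-25],[0,0,0]],"twist":[[0,0,0],[0,0,0],[0,0,0],[0,0,0],[0,0,0]],"grip":[5,5,5,5,5]}'
python3 - <<'E'
from h import *
st=readout.get_state(); print(st['tcp_pos'])
T=np.array(st['eef_rot']); p=np.array(st['tcp_pos']); zb=p[2]-.0504
X=T[:,2]; Y=T[:,1]
def rect(c,X,Y,a,b,z): 
    r=np.array([c+X*a*i/1e3+Y*b*j/1e3 for i,j in((1,1),(1,-1),(-1,-1),(-1,1),(1,1))]); r[:,2]=z; return r
c=np.array([.531,-.3955,0]); a=np.radians(-22); RX=np.array([np.cos(a),np.sin(a),0]); RY=np.array([-np.sin(a),np.cos(a),0])
dr=[(rect(p,X,Y,60,15,zb),(0,255,0)),(rect(p,X,Y,60,15,zb+.038),(0,255,0)),(rect(p,X,Y,35,9,zb+.09),(0,255,255)),(rect(c,RX,RY,70,12,.06),(255,0,255))]
snap('scene','v1',(120,220,240,340),6,dr); snap('scene','v0',(120,220,240,340),6); snap('top','v2',(330,150,430,240),7,dr)
E
```

```text
t: 43.38
tcp_pos: [0.5304, -0.3941, 0.1286]
eef_rot: [[-0.005, 0.372, 0.928], [-0.003, 0.928, -0.372], [-1.0, -0.005, -0.004]]
ft_force: [-0.0, 0.1, -3.2]
width: 0.017
[ 0.53040579 -0.39406336  0.12864294]
```

View pics/v1.png

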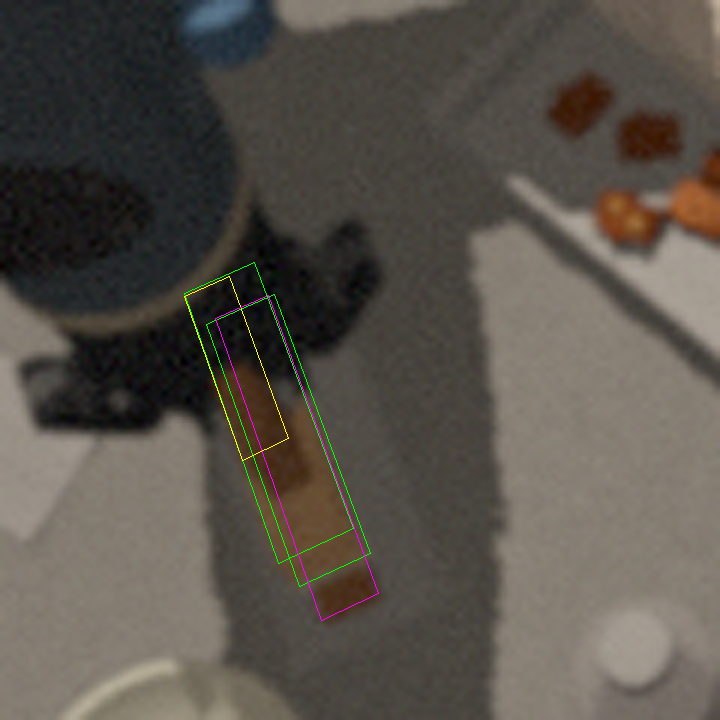

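View pics/v0.png

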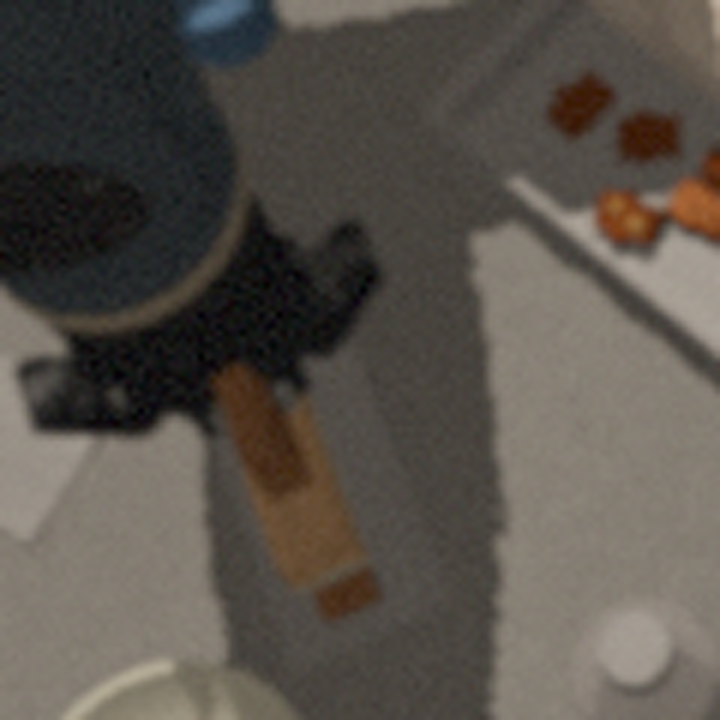

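View pics/v2.png

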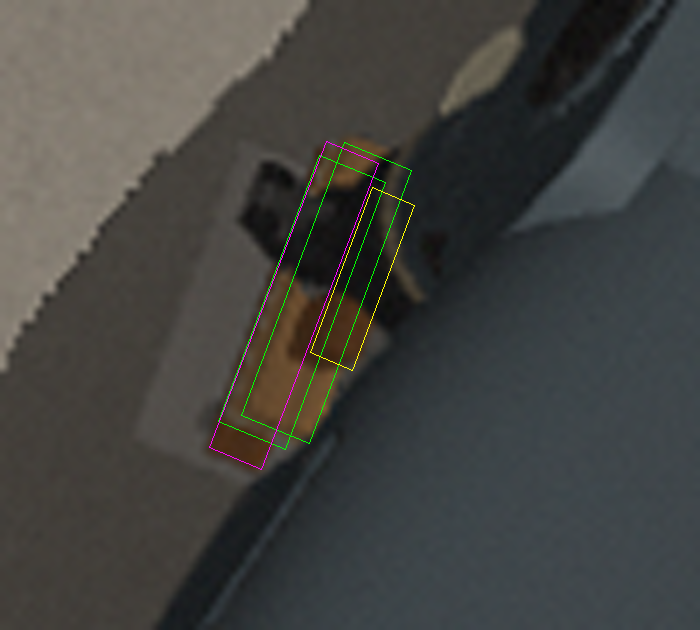

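```bash
python3 -m pendant '{"linear":[[0,-1,-8],[0,0,-5],[0,0,-2],[0,0,0],[0,0,0]],"twist":[[0,0,0],[0,0,0],[0,0,0],[0,0,0],[0,0,0]],"grip":[5,5,5,5,5]}'
```

```text
t: 44.15
tcp_pos: [0.5314, -0.3972, 0.1152]
eef_rot: [[-0.002, 0.374, 0.928], [-0.006, 0.928, -0.374], [-1.0, -0.006, 0.0]]
ft_force: [-0.4, 0.4, -2.8]
width: 0.0169
```

```bash
python3 -m pendant '{"linear":[[0,1.5,-2],[0,0,-1],[0,0,-1],[0,0,0],[0,0,0]],"twist":[[0,0,0],[0,0,0],[0,0,0],[0,0,0],[0,0,0]],"grip":[5,5,5,5,5]}'
```

```text
t: 44.78
tcp_pos: [0.5313, -0.3957, 0.1111]
eef_rot: [[-0.002, 0.374, 0.928], [-0.006, 0.928, -0.374], [-1.0, -0.006, 0.0]]
ft_force: [0.1, -0.4, -2.1]
width: 0.0171
```

```bash
python3 -m pendant '{"linear":[[0,0,-0.7],[0,0,0],[0,0,0]],"twist":[[0,0,0],[0,0,0],[0,0,0]],"grip":[5,5,5]}'
python3 - <<'E'
from h import *
st=readout.get_state(); p=np.array(st['tcp_pos']); T=np.array(st['eef_rot'])
X=T[:,2]; Y=T[:,1]; zb=.06
def rect(c,X,Y,a,b,z): 
    r=np.array([c+X*a*i/1e3+Y*b*j/1e3 for i,j in((1,1),(1,-1),(-1,-1),(-1,1),(1,1))]); r[:,2]=z; return r
dr=[(rect(p,X,Y,60,15,zb),(0,255,0)),(rect(p,X,Y,60,15,zb+.038),(0,255,0))]
snap('scene','w1',(130,250,210,340),7,dr); snap('scene','w0',(130,250,210,340),7)
E
```

```text
t: 45.15
tcp_pos: [0.5314, -0.3957, 0.1105]
eef_rot: [[-0.002, 0.374, 0.928], [-0.006, 0.928, -0.374], [-1.0, -0.006, 0.0]]
ft_force: [0.1, -0.2, -1.1]
width: 0.0166
```

View pics/w1.png

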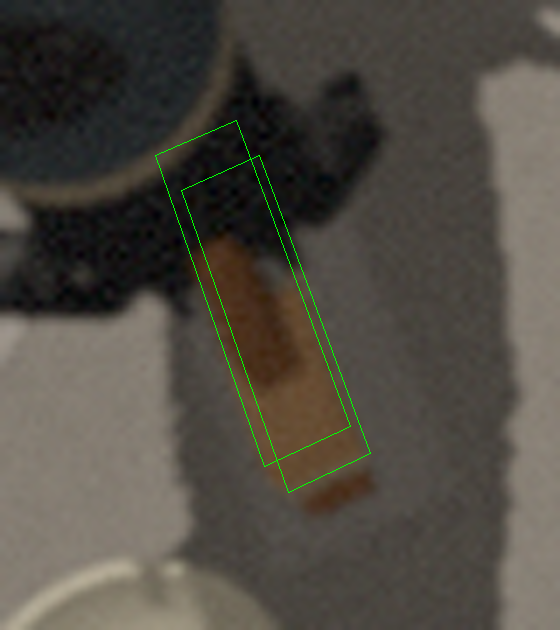

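```bash
python3 -m pendant '{"linear":[[0,0,-0.6],[0,0,0],[0,0,0]],"twist":[[0,0,0],[0,0,0],[0,0,0]],"grip":[5,5,5]}'
python3 -m pendant '{"linear":[[0,0,0],[0,0,0],[0,0,0],[0,0,0],[0,0,0]],"twist":[[0,0,0],[0,0,0],[0,0,0],[0,0,0],[0,0,0]],"grip":[18,22,30,45,60]}'
python3 -m pendant '{"linear":[[0,0,0],[0,0,20],[0,0,40],[0,0,50],[0,0,50]],"twist":[[0,0,0],[0,0,0],[0,0,0],[0,0,0],[0,0,0]],"grip":[60,60,60,60,60]}'
python3 -m pendant '{"linear":[[-40,20,30],[-40,30,0],[-40,30,0],[-30,30,0],[0,30,0]],"twist":[[0,0,0],[0,0,0],[0,0,0],[0,0,0],[0,0,0]],"grip":[60,60,60,60,60]}'
python3 - <<'E'
from h import *
snap('scene','x1',(130,240,230,340),6); snap('top','x2',(330,150,430,240),7);snap('scene','x3')
snap('top','x4')
E
```

```text
t: 45.62
tcp_pos: [0.5314, -0.3957, 0.1104]
eef_rot: [[-0.002, 0.374, 0.928], [-0.006, 0.928, -0.374], [-1.0, -0.007, 0.001]]
ft_force: [-2.4, 1.3, 5.5]
width: 0.0171
t: 46.25
tcp_pos: [0.5313, -0.3956, 0.1097]
eef_rot: [[-0.002, 0.374, 0.928], [-0.006, 0.928, -0.374], [-1.0, -0.006, 0.0]]
ft_force: [-0.3, 0.2, 0.3]
width: 0.0595
t: 46.88
tcp_pos: [0.5311, -0.3955, 0.2714]
eef_rot: [[-0.002, 0.374, 0.928], [-0.006, 0.928, -0.374], [-1.0, -0.006, 0.0]]
ft_force: [1.1, -1.2, -0.5]
width: 0.0598
t: 47.5
tcp_pos: [0.3794, -0.2547, 0.3005]
eef_rot: [[-0.001, 0.375, 0.927], [-0.007, 0.927, -0.375], [-1.0, -0.007, 0.001]]
ft_force: [0.6, -0.5, 0.2]
width: 0.0601
```

View pics/x1.png

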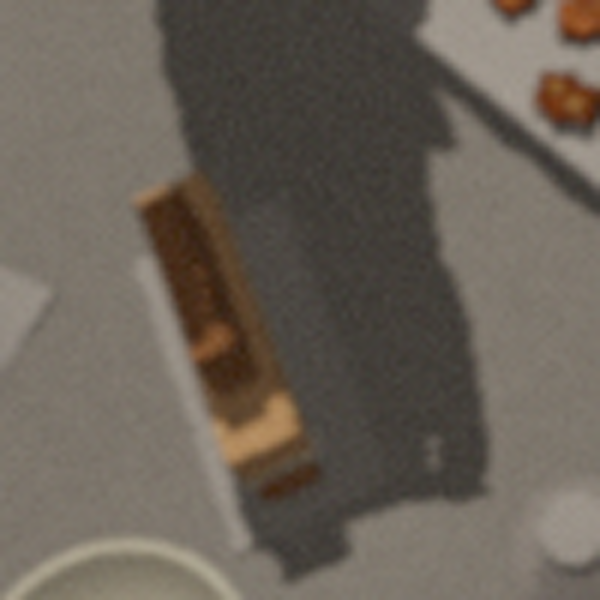

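View pics/x2.png

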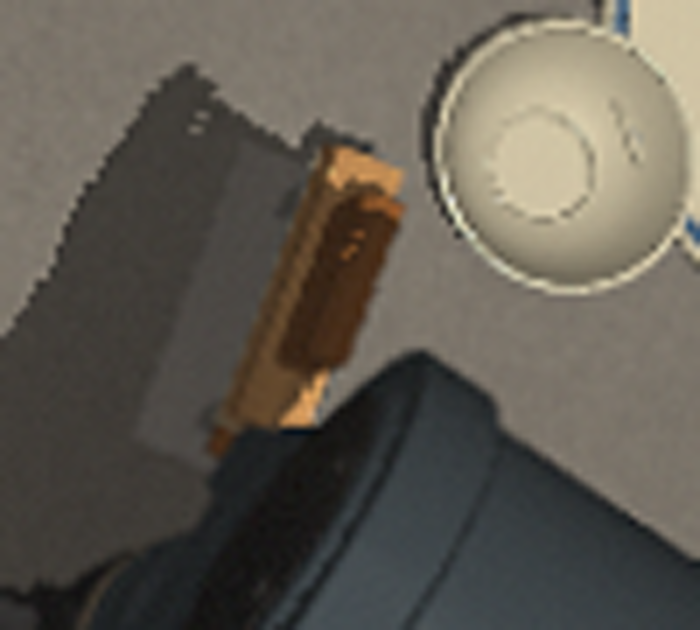

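View pics/x3.png

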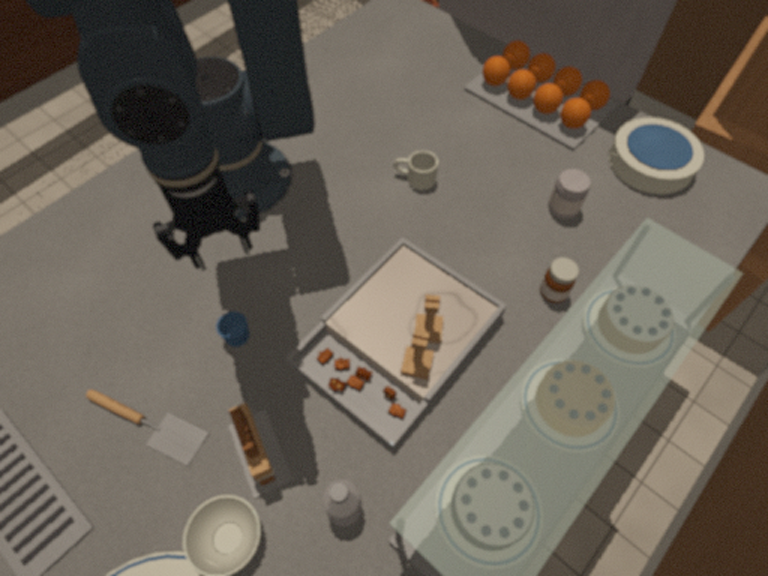

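View pics/x4.png

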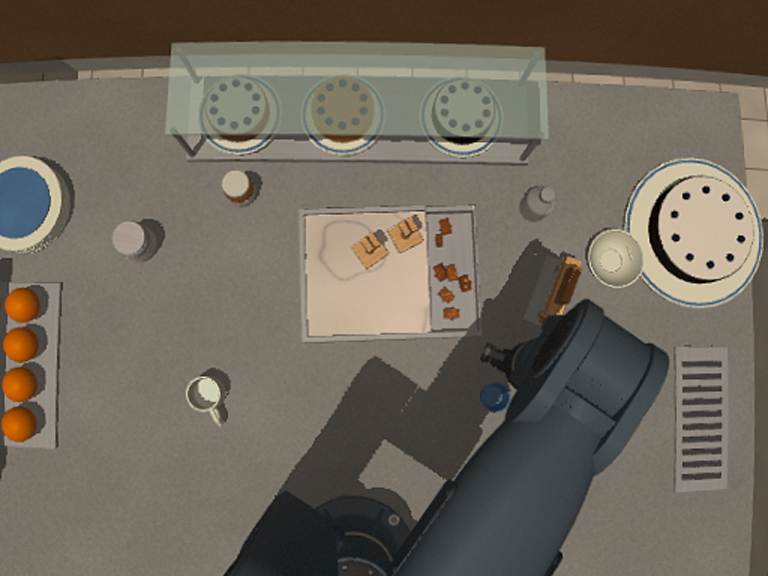

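```bash
python3 -m pendant '{"linear":[[0,50,0],[0,50,0],[0,50,0],[0,50,0],[0,50,0]],"twist":[[0,0,0],[0,0,0],[0,0,0],[0,0,0],[0,0,0]],"grip":[60,60,60,60,60]}'
python3 -m pendant '{"linear":[[0,50,0],[0,50,0],[0,0,0],[0,0,0]],"twist":[[0,0,0],[0,0,0],[0,0,0],[0,0,0]],"grip":[60,60,60,60]}'
python3 - <<'E'
from h import *
def rect(c,X,Y,a,b,z): 
    r=np.array([c+X*a*i/1e3+Y*b*j/1e3 for i,j in((1,1),(1,-1),(-1,-1),(-1,1),(1,1))]); r[:,2]=z; return r
c=np.array([.531,-.3955,0]); a=np.radians(-22); RX=np.array([np.cos(a),np.sin(a),0]); RY=np.array([-np.sin(a),np.cos(a),0])
g=(0,255,0)
dr=[(rect(c,RX,RY,60,15,z),g) for z in (.06,.098)]+[(rect(c,RX,RY,35,9,.15),(255,0,255))]
snap('scene','y1',(130,240,230,340),6,dr); snap('top','y2',(330,150,430,240),7,dr); snap('top','y4')
E
```

```text
t: 48.32
tcp_pos: [0.382, -0.0047, 0.2998]
eef_rot: [[-0.002, 0.374, 0.927], [-0.006, 0.927, -0.374], [-1.0, -0.006, 0.001]]
ft_force: [0.8, 0.5, -0.1]
width: 0.0602
t: 48.82
tcp_pos: [0.3819, 0.0942, 0.2996]
eef_rot: [[-0.003, 0.373, 0.928], [-0.007, 0.928, -0.373], [-1.0, -0.007, -0.0]]
ft_force: [-0.0, 1.3, 0.2]
width: 0.0597
```

View pics/y1.png

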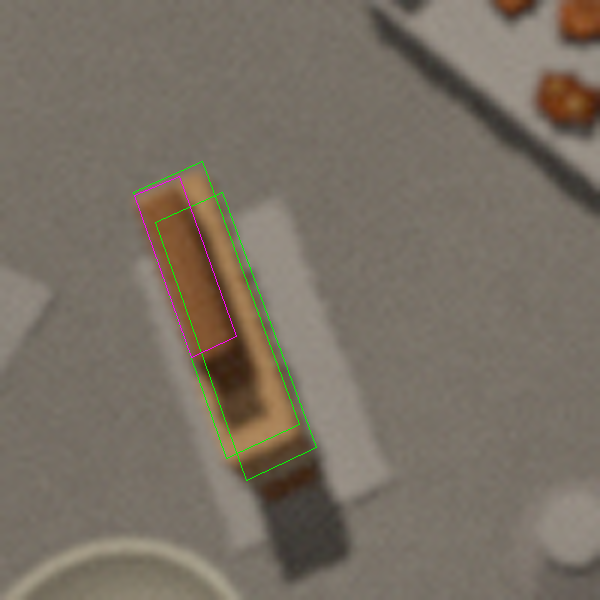

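View pics/y2.png

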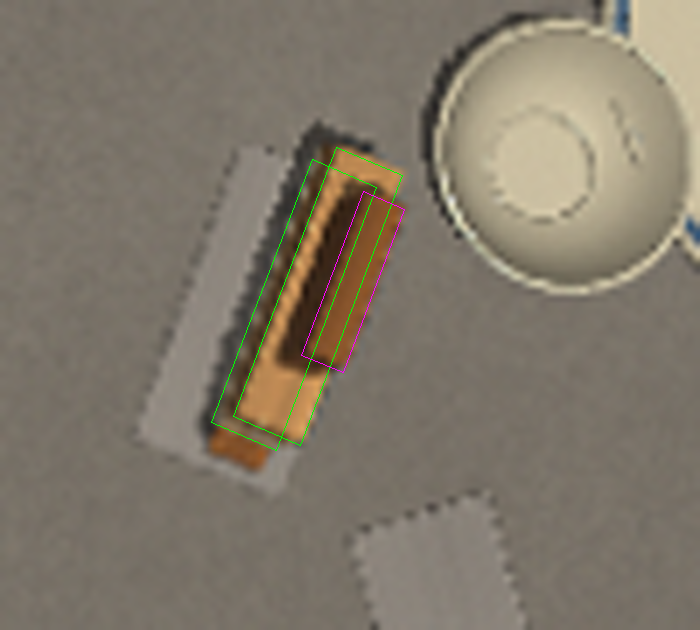

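View pics/y4.png

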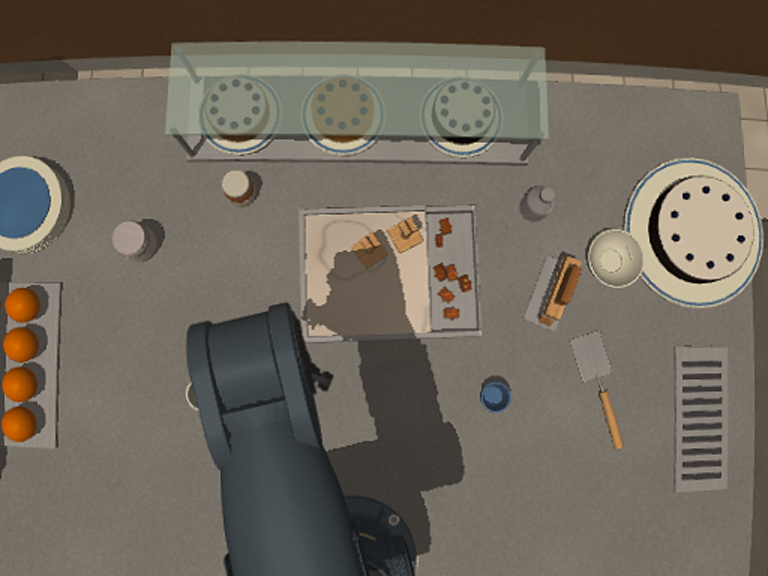

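```bash
python3 -c "
from station import ticket, readout
print(readout.get_state()['t']); print(ticket.job_done())"
```

```text
48.975
the job is handed in; nothing more can be done
None
```

I finished the job and handed it in at 49 s of the allowed 208 s.

- **Sweeping:** I picked up the scraper by its handle ridge and swept the slab in two strokes. All seven pieces of brittle went into the trough, and both cameras showed the slab clear afterwards. The fingers stayed well above the pieces throughout.
- **Stands:** Two toppled stands were present. I first set the scraper down on the slab. Then I lifted each stand by its post and set its foot on the slab at a lean of about 24°. Each rocked upright when released.
- **Scraper:** I picked it up again and laid it sole down, lengthways on the rest bar.

**Last checks:**
- Both stands are upright on the slab, and all seven pieces are in the trough.
- In the pictures the bystanders look to be where they started. In the final overhead picture the arm hid the mug, but the scene picture just before showed it unmoved.
- The two cameras disagreed slightly about the scraper on the bar. The overhead view puts it within about 1 mm of centre, and the scene view about 2 mm off. The two cameras also differed by about 2 mm when I located the rest at the start.
- While carrying the second stand I once turned it about the wrong axis. I undid this in the air, well above the other things.

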